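# Turn the drying tiles and open the warm air

## Task

The faces of the tiles on the bench have dried: turn each tile over (the low wooden fence is there to lean it on end against while you change your grip) and lay it flat on the two runners of the drying box with its grooved back upwards. When all the tiles are lying there, slide the flush damper plate at the left end of the box fully open, away from the robot; it has no handle, so press on it and drag it. Leave the mould, the bowl and the scraper where they are.

Things in the scene. Friction and masses are not known exactly. Their poses are not given: they have to be found in the camera images.
- tile1_c (a point): First terracotta tile, 60 mm wide (its x), 90 long (its y), 13 thick (z), 0.14 kg; this point is its centre. Its short ends are fully round (radius 6.5 mm), so it stands on end only if it leans on something; its long sides are flat. +z points out of the smooth face, -z out of the back, which has five dark grooves across it. Starts on the bench, smooth face up. May be absent (None).
- tile2_c (a point): Second terracotta tile, 60 mm wide (its x), 90 long (its y), 13 thick (z), 0.14 kg; this point is its centre. Its short ends are fully round (radius 6.5 mm), so it stands on end only if it leans on something; its long sides are flat. +z points out of the smooth face, -z out of the back, which has five dark grooves across it. Starts on the bench, smooth face up. May be absent (None).
- tile3_c (a point): Third terracotta tile, 60 mm wide (its x), 90 long (its y), 13 thick (z), 0.14 kg; this point is its centre. Its short ends are fully round (radius 6.5 mm), so it stands on end only if it leans on something; its long sides are flat. +z points out of the smooth face, -z out of the back, which has five dark grooves across it. Starts on the bench, smooth face up. May be absent (None).
- tile4_c (a point): Fourth terracotta tile, 60 mm wide (its x), 90 long (its y), 13 thick (z), 0.14 kg; this point is its centre. Its short ends are fully round (radius 6.5 mm), so it stands on end only if it leans on something; its long sides are flat. +z points out of the smooth face, -z out of the back, which has five dark grooves across it. Starts on the bench, smooth face up. May be absent (None).
- fence_foot (a point): Turning fence: a fixed upright dark wooden board 140 mm long, 38 mm high, 16 mm thick, screwed to the bench. This point is the middle of the foot of its working face, at bench height; its x runs along the face, the working face looks to its -y, the board and its brackets (66 mm deep in all) lie on its +y side.
- dryer: Drying box: fixed grey steel casing 150 mm (x) by 560 mm (y) by 40 mm high; origin at the centre of its underside, z up. Two runner bars on its top carry the tiles; the damper plate lies in its +y end.
- runner_mid (a point): Midway between the two steel runners, half-way along them, level with their top, 52 mm above the bench; axes as the box's. The runners are 420 mm long along y, 10 wide, centred at x = -18 and +18 mm, and stand 12 mm above the casing. The tiles lie on them lengthwise, one behind the other: four fit with 15 mm gaps, at y = -157, -52, +53 and +158 mm.
- damper_top (a point): Damper: plain slotted steel slide plate 60 mm (along the box's x) by 70 mm (y), lying flush in the top of the drying box at its +y end, about 40 mm above the bench, without handle. This point is the centre of the plate's top and moves with it; its x is the opening direction, away from the robot.
- damper (a joint): How far the damper plate has slid open, in m: 0 shut, 0.050 fully open against its stop. It takes about 1.5 N to slide, stays where it is left, and is rigid under downward pressing (8 to 20 N gives enough friction to drag it).
- mould: Bystander: open plaster block mould, 120 x 100 x 45 mm, beyond the drying box; origin at the centre of its underside.
- bowl: Bystander: white ceramic bowl, 110 mm across, 50 mm high; origin at the centre of its underside.
- scraper: Bystander: wooden-handled scraper, about 180 mm long, lying beyond the drying box.
Things that resemble listed ones, but are neither listed nor needed, are in the scene too. Leave any blue, white or yellow look-alike of the part that bears tile4_c alone.

How it is judged:
On the way, in this order (a step that is already met when the one before it is completed fails the run):
1. every tile present lies flat on the runners, grooved back up, at rest (angle between each of tile1_c, tile2_c, tile3_c, tile4_c's own z axis and vertical above 3 rad and z of tile1_c in the frame of runner_mid between 0.002 and 0.011 m and x of tile1_c in the frame of runner_mid between -0.03 and 0.03 m and y of tile1_c in the frame of runner_mid between -0.19 and 0.19 m and linear speed of each of tile1, tile2, tile3, tile4 below 0.03 m/s and z of tile2_c in the frame of runner_mid between 0.002 and 0.011 m and x of tile2_c in the frame of runner_mid between -0.03 and 0.03 m and y of tile2_c in the frame of runner_mid between -0.19 and 0.19 m and z of tile3_c in the frame of runner_mid between 0.002 and 0.011 m and x of tile3_c in the frame of runner_mid between -0.03 and 0.03 m and y of tile3_c in the frame of runner_mid between -0.19 and 0.19 m and z of tile4_c in the frame of runner_mid between 0.002 and 0.011 m and x of tile4_c in the frame of runner_mid between -0.03 and 0.03 m and y of tile4_c in the frame of runner_mid between -0.19 and 0.19 m), for 0.3 s.
2. the damper is slid fully open (value of joint damper above 0.045 m), for 0.2 s.
At the end, for the whole second after the job is handed in: Every tile present lies flat (within about 8 degrees) and at rest on the two runners with its grooved back up, its centre within 30 mm of the middle between the runners and between their ends, not on top of another tile; the damper is open to its stop within 5 mm (all of step 1 and value of joint damper above 0.045 m); the robot touches nothing.
It fails at once if the mould is pushed more than 30 mm from its place (distance of mould from where it was at the start of the episode above 0.03 m).
It fails at once if the bowl is pushed more than 30 mm from its place (distance of bowl from where it was at the start of the episode above 0.03 m).
It fails at once if the scraper is pushed more than 30 mm from its place (distance of scraper from where it was at the start of the episode above 0.03 m).
Of tile1, tile2, tile3, tile4 only 3 to 4 are there at a start; the rules pass over those that are not, and their reading is None.
At some moment in a run one of tile1, tile2, tile3, tile4 may be knocked a few centimetres aside while the robot is not near it.
It also fails if it takes over 210 s, if anything falls off the work surface, if the arm or the gripper's body presses on something with over 40 N, if the wrist force passes 120 N, or if a joint passes its speed limit or range.

## Robot

A 6-joint arm with a two-finger parallel gripper is mounted at the origin on the work surface. World frame = base frame: x ahead of the robot, y to its left, z up, the work surface at z = 0. Lengths are in m, angles in rad, forces in N, time in s.
With the tool pointing down it reaches from about 0.35 to 0.975 m from the base axis. Payload 4.9 kg.
Tool frame: the origin (TCP) lies at the very end of the fingers, on their centre line; the grasp point (between the pads) lies behind it (manip.pinch_z is the y of the grasp point in the tool frame, in m); y points along the fingers, x is the direction in which the jaws open and shut, and the axes are right-handed (so a half turn about y gives the same grasp; the last joint's range is limited). The gripper opens to 85 mm and grips with 20 to 120 N. Pads are 22 mm wide; open, the fingers measure 114 mm over their backs; the gripper's body (76 mm by 85 mm) begins 54 mm behind the grasp point. The pads swing forward as they close: fully open they stand 13 mm farther back than shut.
Start: joints at [1.011, 0.053, 1.613, -0, 1.476, -0.119], TCP at [0.267, 0.565, 0.231] pointing down, gripper open.
Joint ranges: [-3.01, 3.01], [-1.01, 2.22], [0.06, 2.58], [-1.02, 4.17], [0.09, 2.62], [-3.14, 3.14]. Speed limits (rad/s): [2.57, 2.57, 3.14, 3.14, 3.14, 3.14].

## Interface

Orientations are given as a unit quaternion [w, x, y, z].
In Python, from plant import manip gives the robot as it stands.
- The arm moves only by the tool drive_tool, never from a script. Its argument "motion" is a list of rows, each a list of 3 entries, a list of its own where there are three numbers: the shift along the tool's x, y, z in units of 25 mm (1.0 is 25 mm), then the turn, a rotation vector about the tool's x, y, z in units of 5 degrees (1.0 is 5 degrees), then the closure, from -1 (fully open) to 1 (shut). A call has 1 to 12 rows; each row shifts and turns the commanded pose from where the row before left it, along the tool's axes as they then stand; what a row does not reach is not made up. A row lasts 1/10 s, in which the tool goes at most 50 mm and 8.59 degrees, less where a joint would pass 70% of its speed; a pose out of reach is approached as far as the arm can. A call is refused whole if a number of a shift passes 1 or a number of a turn 1, either way. A call with a gripper value outside its range is refused whole. The fingers move at their own pace and stop on an object; the grip force is fixed at half the most. Time passes only in rows, so rows that do not move let the fingers close. It gives the time, the measured TCP pose, the force and the opening at its end, in the units of the state.
- manip.state(): the state, without advancing time (a new reading comes with each control period).
- manip.grab_frame(name): name is "scene" or "top"; returns a dict with "img" (420x560x3 uint8, blue, green, red), "range_z" (420x560 float32, m along the optical axis (not along the pixel's ray), 0 where there is no reading), "camera_matrix" (3x3 intrinsics, pixels), "k1" (the pictures are not rectified: a ray, as slopes to the right and down, at radius r is drawn at 1 + k1 r^2 times it, then the intrinsics apply), "world_from_camera" (4x4, takes a point from camera to world coordinates). Camera axes: x right, y down, z forward; pixel columns grow to the right and rows downward; lengths in m; the calibration is good to about 2 mm. A picture is of the moment at which its call begins.
- manip.job_done(): hands the job in, once; it reports no verdict.
The state is a dict: "time": time; "joint_pos": joint angles; "joint_vel": joint speeds; "joint_efforts": joint torques, N m; "tool_pos": TCP position; "tool_rot": TCP orientation; "contact_force": force on the tool from outside, world axes, zero at the start; "ft_torque": the same for the moment, N m; "gripper_width": opening from 0.0 (shut) to 1.0 (fully open).
Only numpy, scipy, OpenCV 4.12 (cv2) and the standard library are available. Lean on these libraries where they do the work, as an engineer would, in place of code of your own. Each camera call takes 0.05 s, during which the arm holds its last target. There are 200 camera calls.

## Working session

There is one attempt and no reset: what is moved stays moved. The work goes in short steps, Python scripts to look and compute and a tool call to move; the robot and the scene stay as the last step left them, time stands still between calls to the robot, and variables do not carry over. Pictures are saved under pics/ and viewed, about 12 in all and at most 16, crops included, and the job is handed in when it is done.

Besides the shell and the picture viewer there is one more tool, called after ">>>" as a command line: name --argument value ..., lists and objects as JSON in quotes. drive_tool: Moves the arm, as the interface text tells. Its arguments: {"type":"object","properties":{"motion":{"type":"array","items":{"type":"array"}}},"required":["motion"]}

```bash
ls; mkdir -p pics; cat > h.py <<'E'
import numpy as np, cv2
from plant import manip
def grab(n):
    f=manip.grab_frame(n); return f
def world(f,u,v,z=None):
    K=np.array(f["camera_matrix"]);T=np.array(f["world_from_camera"]);k=f["k1"]
    p=np.array([(u-K[0,2])/K[0,0],(v-K[1,2])/K[1,1]]);q=p.copy()
    for _ in range(20): q=p/(1+k*(q@q))
    d=np.array([q[0],q[1],1.])
    if z is None: s=f["range_z"][int(round(v)),int(round(u))]
    else: s=(z-T[2,3])/(T[:3,:3]@d)[2]
    return T[:3,:3]@(d*s)+T[:3,3]
E
python3 - <<'E'
from h import *
for n in("top","scene"):
    f=grab(n); cv2.imwrite(f"pics/{n}0.png",f["img"]); print(n,np.round(f["world_from_camera"],3).tolist(),f["k1"],f["camera_matrix"])
print(manip.state(), manip.pinch_z)
E
```

```text
pics
top [[-0.004, -0.998, 0.065, 0.475], [-1.0, 0.004, 0.006, -0.074], [-0.006, -0.065, -0.998, 1.484], [0.0, 0.0, 0.0, 1.0]] -0.03642864037991578 [[401.44662357   0.         278.8321224 ]
 [  0.         401.44662357 214.82945571]
 [  0.           0.           1.        ]]
scene [[0.689, 0.584, -0.429, 1.326], [0.724, -0.544, 0.424, -0.826], [0.014, -0.603, -0.798, 1.481], [0.0, 0.0, 0.0, 1.0]] -0.08712857892457568 [[525.8747911    0.         281.94955333]
 [  0.         525.8747911  202.2599545 ]
 [  0.           0.           1.        ]]
{'time': 0.1, 'joint_pos': array([ 1.01098940e+00,  5.32976940e-02,  1.61416206e+00,  3.55385942e-05,
        1.47601975e+00, -1.18979778e-01]), 'joint_vel': array([-0.00015412, -0.00133182, -0.00352304, -0.00057878,  0.00148516,
       -0.00185128]), 'joint_efforts': array([ 6.99468783e-04, -3.94899344e+01, -3.71364391e+01, -1.24597223e-04,
        3.83102524e-03,  4.79569860e-05]), 'tool_pos': array([0.26635411, 0.56477272, 0.23017852]), 'tool_rot': array([-0.59694406,  0.59749702,  0.37797853, -0.37919301]), 'contact_force': array([-0.40324594, -0.14165734,  0.4700235 ]), 'ft_torque': array([-0.05987831,  0.01967645, -0.00039121]), 'gripper_width': 0.9989308033733085} -0.0187
```

View pics/top0.png

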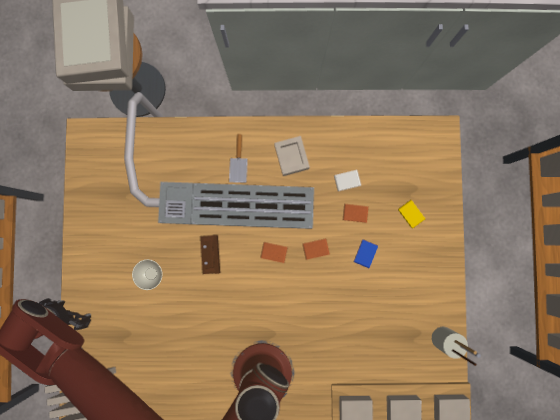

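View pics/scene0.png

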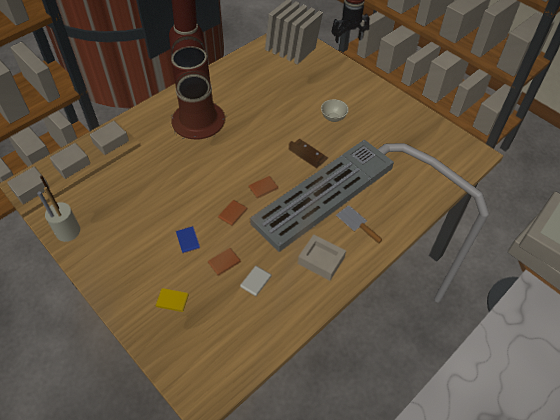

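Top view: terracotta tiles at (274,253), (316,249) and (356,213). Look-alikes are blue (366,254), white (348,180) and yellow (412,214). The fence is at (210,254), the box spans (160–313, 205), and the damper is at (175,208). Next I measure these and confirm with a crop.

```bash
cat >> h.py <<'E'
def rect(f,mask,z):
    c,_=cv2.findContours(mask.astype(np.uint8),cv2.RETR_EXTERNAL,cv2.CHAIN_APPROX_NONE); out=[]
    for k in c:
        if cv2.contourArea(k)<60: continue
        P=np.array([world(f,u,v,z)[:2] for u,v in k[:,0]])
        (cx,cy),(w,h),a=cv2.minAreaRect((P*1000).astype(np.float32))
        b=cv2.boxPoints(((cx,cy),(w,h),a)); e=b[1]-b[0]; g=b[2]-b[1]
        L=e if np.hypot(*e)>np.hypot(*g) else g
        out.append((cx,cy,max(w,h),min(w,h),np.degrees(np.arctan2(L[1],L[0]))%180,k[:,0].mean(0).round()))
    return out
def tiles(f,z=.013):
    h=cv2.cvtColor(f["img"],cv2.COLOR_BGR2HSV); m=(((h[...,0]<10)|(h[...,0]>174))&(h[...,1]>130)&(h[...,2]>90))
    return rect(f,m,z),m
E
python3 - <<'E'
from h import *
f=grab("top")
for r in tiles(f)[0]: print("tile",np.round(r[:5],1),r[5])
h=cv2.cvtColor(f["img"],cv2.COLOR_BGR2HSV)
print(h[254,210],h[253,274],h[205,200],h[254,250])
m=np.zeros(h.shape[:2]);m[230:280,195:225]=h[230:280,195:225,2]<90
for r in rect(f,m>0,.038): print("fence",np.round(r[:5],1),r[5])
for i in range(280,195,-1):pass
R=f["range_z"]
H=np.array([[world(f,u,v)[2] for u in range(150,325)] for v in range(175,285)])
full=np.zeros(h.shape[:2]);full[175:235,150:325]=((H>.03)&(H<.06))[:60]
for r in rect(f,full>0,.04): print("box",np.round(r[:5],1),r[5])
full*=0;full[175:235,150:325]=((H>.047)&(H<.065))[:60]
for r in rect(f,full>0,.052): print("runner",np.round(r[:5],1),r[5])
full*=0;full[235:285,195:225]=(H>.028)[60:110,45:75]
for r in rect(f,full>0,.038): print("fence top",np.round(r[:5],1),r[5])
cv2.imwrite("pics/c1.png",np.vstack([cv2.resize(f["img"][160:290,150:330],None,fx=4.4,fy=4.4,interpolation=2)]))
E
```

```text
tile [ 15.2 877.5 225.2  29.1  58.7] [ 24. 367.]
tile [ 31.3  -0.4 208.6 145.1  93.3] [261. 362.]
tile [101.  826.9 253.8 140.5  59.5] [ 37. 337.]
[ 12 153  85] [ 10 172 165] [15  7 78] [ 17 130 185]
fence [428.9 182.6 133.   60.4   4.1] [210. 254.]
box [608.4 107.8 591.2 150.6  87.6] [232. 204.]
runner [587.7  32.8 419.8  14.8  88.1] [251. 210.]
runner [622.6  31.  417.1  12.2  87.9] [252. 200.]
fence top [4.290e+02 1.772e+02 1.362e+02 4.680e+01 2.000e-01] [213. 255.]
```

View pics/c1.png

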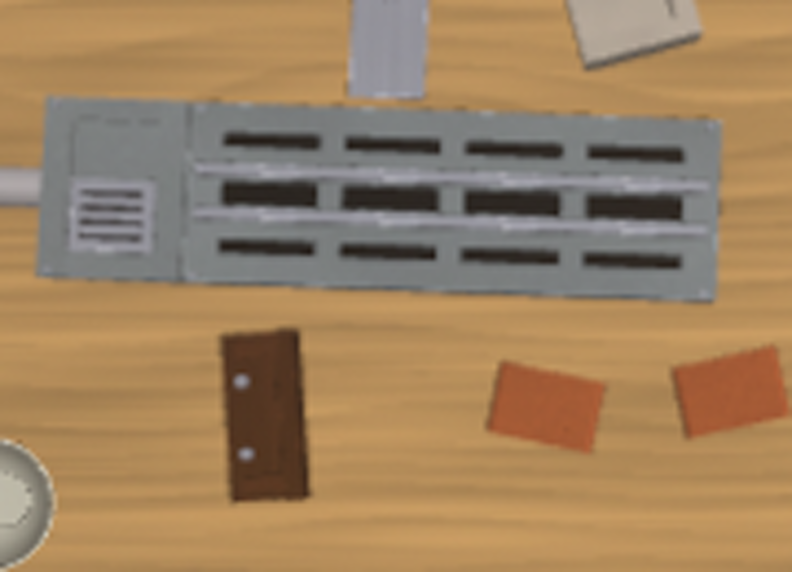

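```bash
cat >> h.py <<'E'
def tiles(f,z=.013,roi=(190,270,180,385)):
    h=cv2.cvtColor(f["img"],cv2.COLOR_BGR2HSV); m=(h[...,0]<13)&(h[...,1]>150)&(h[...,2]>120)
    g=np.zeros_like(m);a,b,c,d=roi;g[a:b,c:d]=m[a:b,c:d]
    return rect(f,g,z),g
E
python3 - <<'E'
from h import *
f=grab("top")
for r in tiles(f)[0]: print("tile",np.round(r[:5],1),r[5], world(f,*r[5])[2])
P=np.array([world(f,u,v) for u in range(195,225) for v in range(230,280)])
q=P[(P[:,2]>.03)&(P[:,2]<.05)]; print("fence up",len(q),q.min(0),q.max(0),q.mean(0))
for x0 in np.arange(.36,.5,.02):
    s=q[abs(q[:,0]-x0)<.01]; 
    if len(s): print(round(x0,2),s[:,1].min(),s[:,1].max(),s[:,2].mean())
# board edge in image: dark/wood boundary on right, at top z .038
h=cv2.cvtColor(f["img"],cv2.COLOR_BGR2GRAY).astype(float)
for v in range(236,275,6):
    row=h[v,205:232]; i=np.argmax(np.diff(row)); print(v,i+205.5,world(f,i+206,v,.038)[:2],world(f,i+206,v,.0)[:2],row[8:18])
s=manip.state(); from scipy.spatial.transform import Rotation as Ro
w,x,y,z=s["tool_rot"];print(Ro.from_quat([x,y,z,w]).as_matrix().round(3)); print([a for a in dir(manip) if a[0]!='_'])
# damper
pl=world(f,175,209,.04);print("damper",pl)
fs=grab("scene");print("damper z",world(f,175,209)[2])
g=f["img"][175:235,155:320].astype(int)
E
```

```text
tile [434.2 -45.8  86.6  58.5  78.4] [274. 252.] 0.011951823307654541
tile [ 446.4 -199.7   87.2   59.2  102.1] [316. 249.] 0.009249673245649737
tile [ 576.5 -346.3   86.6   59.    83.4] [355. 213.] 0.007135796432653496
fence up 218 [0.36052416 0.15298422 0.03007151] [0.50062805 0.20973633 0.04610469] [0.42974281 0.16845644 0.03700207]
0.36 0.15331939570337244 0.201387798171055 0.037132638341870756
0.38 0.15298422081219476 0.20109666907597828 0.03568266793075116
0.4 0.15452882593825262 0.17127602971601336 0.03744504316026085
0.42 0.15678812253557217 0.17223433158583873 0.03802673990843555
0.44 0.1573620336653458 0.17215397651394954 0.03736254611360395
0.46 0.16046634056663384 0.17507225617310085 0.03781092260196525
0.48 0.16030685739777212 0.20973632798652508 0.03696266833677149
0.5 0.16154546007669907 0.18762884297391746 0.03578492696110664
236 217.5 [0.49345443 0.15411101] [0.49393494 0.16011699] [ 61.  60.  59.  54.  55. 121. 145. 145. 145. 145.]
242 217.5 [0.47187693 0.15400124] [0.47179026 0.16000434] [ 58.  59.  59.  58.  53.  97. 132. 140. 140. 140.]
248 218.5 [0.45032536 0.15028897] [0.44967218 0.15619449] [ 57.  58.  59.  59.  51.  68. 124. 145. 145. 145.]
254 218.5 [0.42882146 0.15018987] [0.42760303 0.15609278] [ 65.  62.  59.  59.  55.  52. 127. 154. 153. 153.]
260 219.5 [0.407343   0.14649478] [0.40555999 0.15230056] [ 59.  58.  58.  58.  62.  56.  85. 139. 159. 159.]
266 219.5 [0.38590809 0.14640603] [0.38356164 0.15220949] [ 58.  59.  61.  58.  60.  55.  54. 119. 146. 146.]
272 219.5 [0.36450551 0.1463209 ] [0.36159646 0.15212211] [ 63.  61.  60.  59.  61.  60.  55.  96. 134. 146.]
[[ 0.427 -0.001 -0.904]
 [ 0.904 -0.001  0.427]
 [-0.001 -1.     0.   ]]
['IKError', 'grab_frame', 'job_done', 'pinch_z', 'state']
damper [0.59163026 0.31059563 0.04      ]
damper z 0.03959764631559426
```

```bash
cat > plan.py <<'E'
import sys,json
from h import *
from scipy.spatial.transform import Rotation as Ro
def Rt(yaw,th): # yaw deg of tool x, th tilt about tool x
    B=np.array([[1,0,0],[0,0,1],[0,-1,0]]).astype(float) # cols x=(1,0,0), y=(0,0,-1), z=(0,1,0)
    return Ro.from_euler('z',yaw,degrees=True)*Ro.from_matrix(B)*Ro.from_euler('x',th,degrees=True)
def cur():
    s=manip.state(); w,x,y,z=s["tool_rot"]; return np.array(s["tool_pos"]),Ro.from_quat([x,y,z,w])
def plan(p,R,p1,R1,nmin=1):
    d=(R.inv()*R1).as_rotvec(); ang=np.degrees(d)
    for n in range(nmin,200):
        e=Ro.from_rotvec(d/n).as_matrix(); S=sum(np.linalg.matrix_power(e,k) for k in range(n))
        s=np.linalg.solve(S,R.inv().apply(np.array(p1)-p))
        if max(abs(s))/.025<=1 and max(abs(ang/n))/5<=1: break
    s=np.round(s/.025,2); t=np.round(ang/n/5,2)
    q=p.copy();Q=R;path=[]
    for k in range(n):
        q=q+Q.apply(s*.025);Q=Q*Ro.from_rotvec(np.radians(t*5)); path.append(q)
    path=np.array(path)
    print(f"{n} rows [{s.tolist()},{t.tolist()}] end",q.round(4),"minz",path[:,2].min().round(3),"xy range",path[:,:2].min(0).round(3),path[:,:2].max(0).round(3))
    return q,Q
def go(*targets):
    p,R=cur()
    for t in targets: p,R=plan(p,R,t[0],Rt(*t[1:3]),*t[3:])
E
python3 -c "
from plan import *
go(([.43,.10,.30],3,0),([.43,.10,.30],3,75),([.43,.1,.3],3,-60))"
```

```text
20 rows [[-0.29, -0.14, -0.99],[0.0, 0.62, -0.0]] end [0.4261 0.1007 0.301 ] minz 0.234 xy range [0.286 0.101] [0.437 0.548]
16 rows [[0.01, 0.0, -0.0],[0.94, -0.0, 0.0]] end [0.4301 0.1009 0.301 ] minz 0.301 xy range [0.426 0.101] [0.43  0.101]
28 rows [[-0.0, 0.0, -0.0],[-0.97, -0.0, 0.0]] end [0.4301 0.1009 0.301 ] minz 0.301 xy range [0.43  0.101] [0.43  0.101]
```

>>> drive_tool --motion '[[[-0.29,-0.14,-0.99],[0,0.62,0],-1],[[-0.29,-0.14,-0.99],[0,0.62,0],-1],[[-0.29,-0.14,-0.99],[0,0.62,0],-1],[[-0.29,-0.14,-0.99],[0,0.62,0],-1],[[-0.29,-0.14,-0.99],[0,0.62,0],-1],[[-0.29,-0.14,-0.99],[0,0.62,0],-1],[[-0.29,-0.14,-0.99],[0,0.62,0],-1],[[-0.29,-0.14,-0.99],[0,0.62,0],-1],[[-0.29,-0.14,-0.99],[0,0.62,0],-1],[[-0.29,-0.14,-0.99],[0,0.62,0],-1]]'

```text
time: 1.25
tool_pos: [0.4112, 0.3541, 0.2663]
tool_rot: [-0.677, 0.677, 0.204, -0.204]
contact_force: [-0.0, -0.4, -0.9]
gripper_width: 1.0
```

>>> drive_tool --motion '[[[-0.29,-0.14,-0.99],[0,0.62,0],-1],[[-0.29,-0.14,-0.99],[0,0.62,0],-1],[[-0.29,-0.14,-0.99],[0,0.62,0],-1],[[-0.29,-0.14,-0.99],[0,0.62,0],-1],[[-0.29,-0.14,-0.99],[0,0.62,0],-1],[[-0.29,-0.14,-0.99],[0,0.62,0],-1],[[-0.29,-0.14,-0.99],[0,0.62,0],-1],[[-0.29,-0.14,-0.99],[0,0.62,0],-1],[[-0.29,-0.14,-0.99],[0,0.62,0],-1],[[-0.29,-0.14,-0.99],[0,0.62,0],-1]]'

```text
time: 2.25
tool_pos: [0.426, 0.0998, 0.3014]
tool_rot: [-0.707, 0.707, 0.016, -0.016]
contact_force: [0.2, -0.8, -0.4]
gripper_width: 0.998
```

>>> drive_tool --motion '[[[0,0,0],[1,0,0],-1],[[0,0,0],[1,0,0],-1],[[0,0,0],[1,0,0],-1],[[0,0,0],[1,0,0],-1],[[0,0,0],[1,0,0],-1],[[0,0,0],[1,0,0],-1],[[0,0,0],[1,0,0],-1],[[0,0,0],[1,0,0],-1],[[0,0,0],[1,0,0],-1],[[0,0,0],[1,0,0],-1],[[0,0,0],[1,0,0],-1],[[0,0,0],[1,0,0],-1]]'

```text
time: 3.45
tool_pos: [0.4263, 0.1005, 0.3015]
tool_rot: [0.966, -0.257, -0.006, 0.023]
contact_force: [1.1, -0.7, -0.6]
gripper_width: 1.001
```

```bash
python3 -c "
from plan import *
s=manip.state();print(s['joint_pos'].round(3),s['tool_pos'].round(4),(Rt(3,0).inv()*cur()[1]).as_rotvec(degrees=True).round(1))"
```

```text
[-0.475 -0.307  2.058  0.925  1.913 -0.44 ] [0.4263 0.1005 0.3015] [60.2  0.2 -0.2]
```

>>> drive_tool --motion '[[[0,0,0],[-1,0,0],-1],[[0,0,0],[-1,0,0],-1],[[0,0,0],[-1,0,0],-1],[[0,0,0],[-1,0,0],-1],[[0,0,0],[-1,0,0],-1],[[0,0,0],[-1,0,0],-1],[[0,0,0],[-1,0,0],-1],[[0,0,0],[-1,0,0],-1],[[0,0,0],[-1,0,0],-1],[[0,0,0],[-1,0,0],-1],[[0,0,0],[-1,0,0],-1],[[0,0,0],[-1,0,0],-1]]'

```text
time: 4.65
tool_pos: [0.4263, 0.1008, 0.3018]
tool_rot: [-0.706, 0.708, 0.017, -0.016]
contact_force: [-0.2, 1.2, 0.7]
gripper_width: 1.0
```

>>> drive_tool --motion '[[[0,0,0],[-1,0,0],-1],[[0,0,0],[-1,0,0],-1],[[0,0,0],[-1,0,0],-1],[[0,0,0],[-1,0,0],-1],[[0,0,0],[-1,0,0],-1],[[0,0,0],[-1,0,0],-1],[[0,0,0],[-1,0,0],-1],[[0,0,0],[-1,0,0],-1],[[0,0,0],[-1,0,0],-1],[[0,0,0],[-1,0,0],-1],[[0,0,0],[-1,0,0],-1],[[0,0,0],[-1,0,0],-1]]'

```text
time: 5.85
tool_pos: [0.4263, 0.1012, 0.3014]
tool_rot: [-0.257, 0.966, 0.023, -0.006]
contact_force: [0.7, 0.2, 0.5]
gripper_width: 0.996
```

```bash
python3 -c "
from plan import *
s=manip.state();print(s['joint_pos'].round(3),s['tool_pos'].round(4),(Rt(3,0).inv()*cur()[1]).as_rotvec(degrees=True).round(1))
f=grab('top');
for r in tiles(f)[0]: print(np.round(r[:5],1))
go(([.4376,-.0284,.10],-11.6,-10),([.4376,-.0284,.006],-11.6,-10))"
```

```text
[ 0.553 -0.101  1.884 -0.923  1.881  0.454] [0.4263 0.1012 0.3014] [-60.2   0.2   0.1]
[434.4 -45.9  86.7  58.4  77.8]
[ 446.1 -199.7   87.3   58.4  101.8]
[ 576.3 -346.3   86.6   59.4   83.5]
11 rows [[0.05, 0.89, 0.07],[0.91, 0.22, 0.15]] end [ 0.4379 -0.0292  0.0996] minz 0.1 xy range [ 0.428 -0.029] [0.438 0.083]
4 rows [[-0.0, 0.92, 0.17],[0.01, 0.01, 0.0]] end [ 0.438  -0.0285  0.006 ] minz 0.006 xy range [ 0.438 -0.029] [ 0.438 -0.028]
```

>>> drive_tool --motion '[[[0.05,0.89,0.07],[0.91,0.22,0.15],-1],[[0.05,0.89,0.07],[0.91,0.22,0.15],-1],[[0.05,0.89,0.07],[0.91,0.22,0.15],-1],[[0.05,0.89,0.07],[0.91,0.22,0.15],-1],[[0.05,0.89,0.07],[0.91,0.22,0.15],-1],[[0.05,0.89,0.07],[0.91,0.22,0.15],-1],[[0.05,0.89,0.07],[0.91,0.22,0.15],-1],[[0.05,0.89,0.07],[0.91,0.22,0.15],-1],[[0.05,0.89,0.07],[0.91,0.22,0.15],-1],[[0.05,0.89,0.07],[0.91,0.22,0.15],-1],[[0.05,0.89,0.07],[0.91,0.22,0.15],-1]]'

```text
time: 7.0
tool_pos: [0.4401, -0.0286, 0.1016]
tool_rot: [-0.643, 0.759, -0.075, 0.067]
contact_force: [-0.2, 0.3, 1.1]
gripper_width: 0.999
```

>>> drive_tool --motion '[[[0,0.9,0.15],[0,0,0],-1],[[0,0.9,0.15],[0,0,0],-1],[[0,0.9,0.15],[0,0,0],-1],[[0,0.5,0.1],[0,0,0],-1],[[0,0.3,0.05],[0,0,0],-1],[[0,0,0],[0,0,0],-1]]'

```text
time: 7.6
tool_pos: [0.4393, -0.0281, 0.0122]
tool_rot: [-0.642, 0.76, -0.076, 0.065]
contact_force: [0.7, 0.8, -0.8]
gripper_width: 1.002
```

```bash
python3 -c "
from plan import *
f=grab('scene');cv2.imwrite('pics/s1.png',cv2.resize(f['img'][120:290,180:400],None,fx=3.6,fy=3.5,interpolation=2))"
```

```text
(no output)
```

View pics/s1.png

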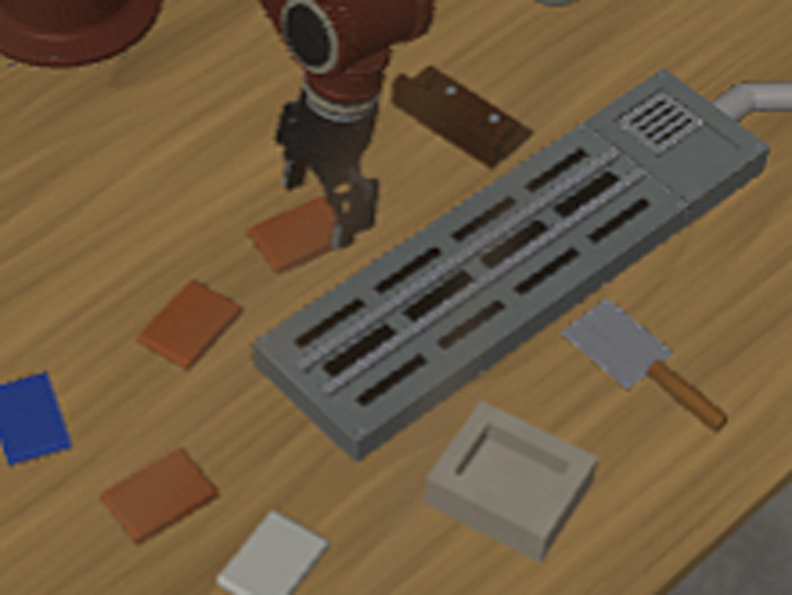

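>>> drive_tool --motion '[[[0,0.15,0.02],[0,0,0],-1],[[0,0.1,0.02],[0,0,0],-1],[[0,0,0],[0,0,0],1],[[0,0,0],[0,0,0],1],[[0,0,0],[0,0,0],1],[[0,0,0],[0,0,0],1],[[0,0,0],[0,0,0],1],[[0,0,0],[0,0,0],1],[[0,0,0],[0,0,0],1],[[0,0,0],[0,0,0],1]]'

```text
time: 8.65
tool_pos: [0.4403, -0.0282, 0.0075]
tool_rot: [-0.642, 0.76, -0.075, 0.066]
contact_force: [-1.6, 0.9, 6.8]
gripper_width: 0.654
```

>>> drive_tool --motion '[[[0,-0.4,-0.07],[0,0,0],1],[[0,-0.8,-0.14],[0,0,0],1],[[0,-0.98,-0.17],[0,0,0],1],[[0,-0.98,-0.17],[0,0,0],1],[[0,-0.98,-0.17],[0,0,0],1],[[0,0,0],[0,0,0],1]]'

```text
time: 9.25
tool_pos: [0.4421, -0.0289, 0.1157]
tool_rot: [-0.642, 0.761, -0.073, 0.068]
contact_force: [1.1, -0.6, -1.5]
gripper_width: 0.646
```

```bash
python3 -c "
from plan import *
f=grab('scene');cv2.imwrite('pics/s2.png',cv2.resize(f['img'][100:220,220:340],None,fx=5,fy=5,interpolation=2))
print((Rt(-11.6,0).inv()*cur()[1]).as_rotvec(degrees=True).round(1))"
```

```text
[-9.6 -0.1 -0.4]
```

View pics/s2.png

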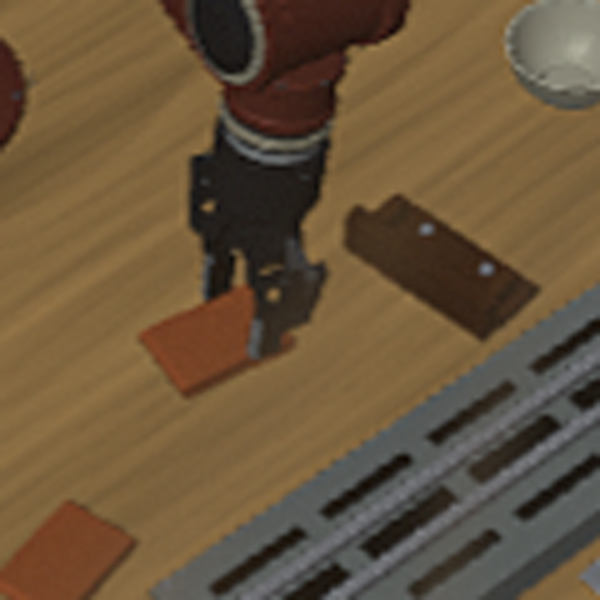

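```bash
python3 -c "
from plan import *
go(([.43,.125,.14],3.2,62),([.43,.125,.066],3.2,62),([.43,.145,.066],3.2,62))
print(Rt(3.2,62).inv().apply([[0,0,.025],[0,.025,0]]).round(4)/.025)"
```

```text
15 rows [[-0.07, 0.11, 0.43],[0.95, -0.18, 0.1]] end [0.4292 0.1262 0.1395] minz 0.1 xy range [ 0.429 -0.018] [0.441 0.126]
3 rows [[0.01, 0.44, -0.87],[-0.0, -0.03, 0.0]] end [0.4297 0.1248 0.0664] minz 0.066 xy range [0.429 0.125] [0.43  0.126]
1 rows [[0.06, 0.72, 0.37],[-0.0, 0.01, 0.0]] end [0.4301 0.1451 0.0661] minz 0.066 xy range [0.43  0.145] [0.43  0.145]
[[ 0.    -0.468  0.884]
 [ 0.056  0.88   0.468]]
```

>>> drive_tool --motion '[[[-0.07,0.11,0.43],[0.95,-0.18,0.1],1],[[-0.07,0.11,0.43],[0.95,-0.18,0.1],1],[[-0.07,0.11,0.43],[0.95,-0.18,0.1],1],[[-0.07,0.11,0.43],[0.95,-0.18,0.1],1],[[-0.07,0.11,0.43],[0.95,-0.18,0.1],1],[[-0.07,0.11,0.43],[0.95,-0.18,0.1],1],[[-0.07,0.11,0.43],[0.95,-0.18,0.1],1],[[-0.07,0.11,0.43],[0.95,-0.18,0.1],1],[[-0.07,0.11,0.43],[0.95,-0.18,0.1],1],[[-0.07,0.11,0.43],[0.95,-0.18,0.1],1]]'

```text
time: 10.3
tool_pos: [0.4345, 0.081, 0.1053]
tool_rot: [0.9, -0.435, 0.027, -0.004]
contact_force: [-0.9, 0.0, -1.1]
gripper_width: 0.645
```

>>> drive_tool --motion '[[[-0.07,0.11,0.43],[0.95,-0.18,0.1],1],[[-0.07,0.11,0.43],[0.95,-0.18,0.1],1],[[-0.07,0.11,0.43],[0.95,-0.18,0.1],1],[[-0.07,0.11,0.43],[0.95,-0.18,0.1],1],[[-0.07,0.11,0.43],[0.95,-0.18,0.1],1],[[0.01,0.44,-0.87],[0,0,0],1],[[0.01,0.44,-0.87],[0,0,0],1],[[0.01,0.3,-0.6],[0,0,0],1],[[0,0,0],[0,0,0],1]]'

```text
time: 11.2
tool_pos: [0.4253, 0.1259, 0.0689]
tool_rot: [0.97, -0.241, 0.003, 0.028]
contact_force: [-0.4, -0.1, -0.6]
gripper_width: 0.65
```

```bash
python3 -c "
from plan import *
print(cur()[0],(Rt(3.2,0).inv()*cur()[1]).as_rotvec(degrees=True).round(1))
f=grab('scene');cv2.imwrite('pics/s3.png',cv2.resize(f['img'][60:220,220:380],None,fx=3.75,fy=3.75,interpolation=2))
go(([.43,.144,.064],3.2,62))"
```

```text
[0.42531626 0.12594108 0.06886678] [62.2  0.8  0.8]
1 rows [[0.19, 0.76, 0.12],[-0.03, -0.18, -0.05]] end [0.43   0.1441 0.0641] minz 0.064 xy range [0.43  0.144] [0.43  0.144]
```

View pics/s3.png

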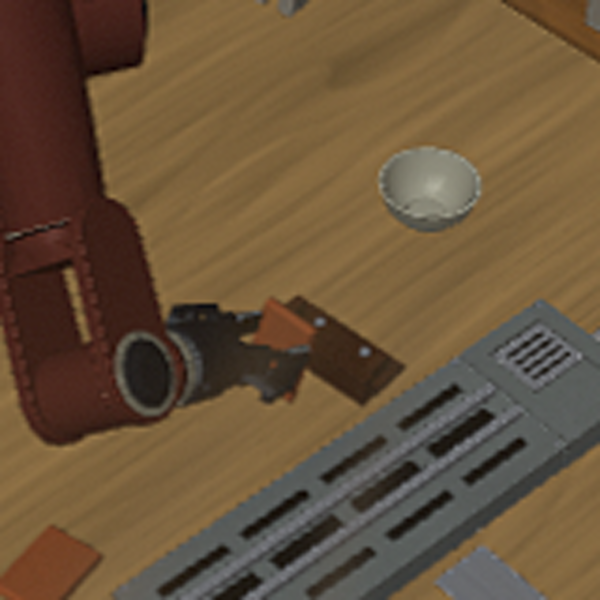

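>>> drive_tool --motion '[[[0.2,0.45,0.05],[0,-0.15,-0.05],1],[[0,0.45,0.1],[0,0,0],1],[[0,0.1,-0.05],[0,0,0],1],[[0,0,0],[0,0,0],1],[[0,0,0],[0,0,0],1]]'

```text
time: 11.75
tool_pos: [0.4318, 0.1486, 0.0628]
tool_rot: [0.97, -0.242, -0.009, 0.026]
contact_force: [-0.2, -0.3, -1.3]
gripper_width: 0.648
```

>>> drive_tool --motion '[[[0,0.06,0.03],[0,0,0],1],[[0,0.06,0.03],[0,0,0],1],[[0,0,0],[0,0,0],1],[[0,0,0],[0,0,0],1]]'

```text
time: 12.15
tool_pos: [0.4316, 0.1518, 0.0625]
tool_rot: [0.97, -0.241, -0.008, 0.026]
contact_force: [0.5, 0.0, -0.3]
gripper_width: 0.647
```

>>> drive_tool --motion '[[[0,0.02,-0.05],[0,0,0],1],[[0,0.02,-0.05],[0,0,0],1],[[0,0.0,0],[0,0,0],1],[[0,0,0],[0,0,0],1]]'

```text
time: 12.55
tool_pos: [0.4316, 0.1515, 0.0597]
tool_rot: [0.97, -0.241, -0.008, 0.026]
contact_force: [0.4, 0.1, -1.1]
gripper_width: 0.648
```

>>> drive_tool --motion '[[[0,0.06,0.03],[0,0,0],1],[[0,0,0],[0,0,0],1],[[0,0,0],[0,0,0],1]]'

```text
time: 12.85
tool_pos: [0.4315, 0.1533, 0.0598]
tool_rot: [0.97, -0.241, -0.008, 0.026]
contact_force: [-0.3, -0.7, -0.8]
gripper_width: 0.644
```

>>> drive_tool --motion '[[[0,0.03,-0.07],[0,0,0],1],[[0,0.0,0],[0,0,0],1],[[0,0,0],[0,0,0],1]]'

```text
time: 13.15
tool_pos: [0.4315, 0.1535, 0.0592]
tool_rot: [0.97, -0.24, -0.009, 0.027]
contact_force: [-2.1, 1.0, 5.6]
gripper_width: 0.648
```

>>> drive_tool --motion '[[[0,0.06,0.03],[0,0,0],1],[[0,0,0],[0,0,0],1],[[0,0,0],[0,0,0],1]]'

```text
time: 13.45
tool_pos: [0.4315, 0.1551, 0.0588]
tool_rot: [0.97, -0.24, -0.009, 0.027]
contact_force: [-1.9, 1.2, 4.8]
gripper_width: 0.644
```

>>> drive_tool --motion '[[[0,0.02,-0.04],[0,0,0],1],[[0,0.0,0],[0,0,0],1],[[0,0,0],[0,0,0],1]]'

```text
time: 13.75
tool_pos: [0.4314, 0.1554, 0.0586]
tool_rot: [0.971, -0.239, -0.009, 0.027]
contact_force: [-3.2, 1.3, 10.8]
gripper_width: 0.646
```

>>> drive_tool --motion '[[[0,0.04,0.07],[0,0,0],1],[[0,0,0],[0,0,0],1],[[0,0.06,0.03],[0,0,0],1],[[0,0,0],[0,0,0],1],[[0,0,0],[0,0,0],1]]'

```text
time: 14.25
tool_pos: [0.4315, 0.1578, 0.0582]
tool_rot: [0.97, -0.241, -0.008, 0.026]
contact_force: [-2.4, -3.2, 5.5]
gripper_width: 0.65
```

>>> drive_tool --motion '[[[0,0.06,0.03],[0,0,0],1],[[0,0,0],[0,0,0],1],[[0,0,0],[0,0,0],1]]'

```text
time: 14.55
tool_pos: [0.4316, 0.1587, 0.058]
tool_rot: [0.97, -0.242, -0.009, 0.026]
contact_force: [-3.5, -8.5, 6.4]
gripper_width: 0.645
```

>>> drive_tool --motion '[[[0,0,0],[0,0,0],-1],[[0,0,0],[0,0,0],-1],[[0,0,0],[0,0,0],-1],[[0,0,0],[0,0,0],-1],[[0,0,0],[0,0,0],-1],[[0,-0.5,0],[0,0,0],-1],[[0,-1,0],[0,0,0],-1],[[0,-1,0],[0,0,0],-1],[[0,-1,0],[0,0,0],-1],[[0,-0.5,0.9],[0,0,0],-1],[[0,-0.5,0.9],[0,0,0],-1],[[0,-0.5,0.9],[0,0,0],-1]]'

```text
time: 15.75
tool_pos: [0.4351, 0.0802, 0.1772]
tool_rot: [0.97, -0.242, -0.008, 0.026]
contact_force: [0.2, -0.2, 0.1]
gripper_width: 1.002
```

>>> drive_tool --motion '[[[0,-0.5,0.9],[0,0,0],-1],[[0,-0.5,0.9],[-1,0,0],-1],[[0,0,0],[-1,0,0],-1],[[0,0,0],[-1,0,0],-1],[[0,0,0],[-1,0,0],-1],[[0,0,0],[-1,0,0],-1],[[0,0,0],[-1,0,0],-1],[[0,0,0],[-1,0,0],-1],[[0,0,0],[-1,0,0],-1],[[0,0,0],[-1,0,0],-1]]'

```text
time: 16.75
tool_pos: [0.4351, 0.0793, 0.2283]
tool_rot: [0.803, -0.596, -0.018, 0.02]
contact_force: [-0.1, 0.7, -1.2]
gripper_width: 0.999
```

```bash
python3 -c "
from plan import *
print(cur()[0],(Rt(3.2,0).inv()*cur()[1]).as_rotvec(degrees=True).round(1))
f=grab('scene');cv2.imwrite('pics/s4.png',cv2.resize(f['img'][60:220,220:380],None,fx=3.75,fy=3.75,interpolation=2))
f=grab('top')
h=cv2.cvtColor(f['img'],cv2.COLOR_BGR2HSV);m=(h[...,0]<13)&(h[...,1]>150)&(h[...,2]>80)
v,u=np.nonzero(m[230:280,205:240]);P=np.array([world(f,a+205,b+230) for a,b in zip(u,v)]);print(len(P))
if len(P):
  P=P[P[:,2]>.02]; print(P[np.argsort(P[:,2])][::8].round(3)); print(P.min(0),P.max(0))"
```

```text
[0.43505567 0.07930536 0.22831928] [16.8  0.1 -0.3]
449
[[0.461 0.16  0.02 ]
 [0.446 0.134 0.025]
 [0.375 0.192 0.027]
 [0.483 0.181 0.028]
 [0.371 0.188 0.029]
 [0.375 0.18  0.03 ]
 [0.429 0.14  0.031]
 [0.454 0.14  0.032]
 [0.371 0.161 0.034]
 [0.422 0.14  0.035]
 [0.397 0.165 0.035]
 [0.447 0.14  0.037]
 [0.372 0.157 0.038]
 [0.422 0.143 0.038]
 [0.365 0.157 0.039]
 [0.443 0.146 0.04 ]
 [0.39  0.164 0.041]
 [0.461 0.16  0.043]
 [0.376 0.167 0.045]
 [0.408 0.145 0.047]
 [0.422 0.148 0.051]
 [0.401 0.148 0.053]
 [0.433 0.151 0.056]
 [0.444 0.151 0.059]
 [0.454 0.157 0.062]
 [0.437 0.157 0.064]
 [0.412 0.156 0.066]
 [0.447 0.159 0.07 ]
 [0.426 0.155 0.072]
 [0.416 0.159 0.074]
 [0.409 0.158 0.077]
 [0.434 0.161 0.079]
 [0.427 0.165 0.08 ]
 [0.402 0.157 0.081]
 [0.413 0.161 0.082]
 [0.448 0.161 0.082]
 [0.441 0.171 0.083]
 [0.42  0.167 0.085]
 [0.451 0.17  0.088]
 [0.444 0.065 0.511]]
[ 0.36422939 -0.07437437  0.02015085] [0.48642373 0.20303077 1.48363204]
```

View pics/s4.png

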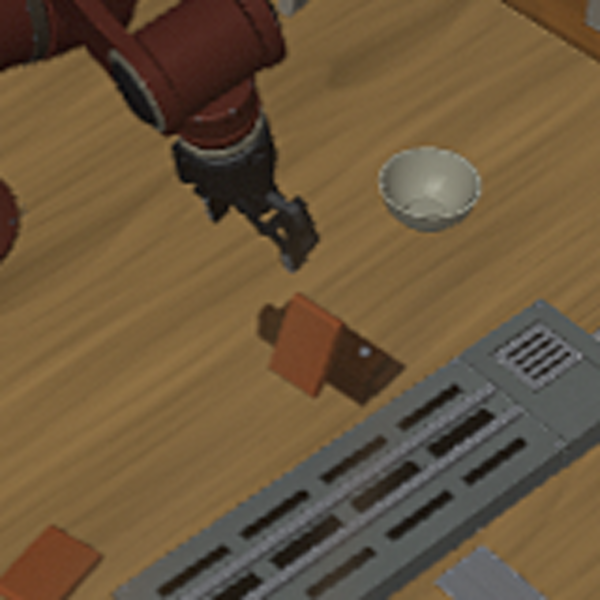

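```bash
cat >> plan.py <<'E'
def uv(yaw,ang): # dir in the yaw frame's yz-plane: (cos,sin) of angle above +y
    c,s=np.cos(np.radians(ang)),np.sin(np.radians(ang)); yw=np.radians(yaw)
    return np.array([-np.sin(yw)*c,np.cos(yw)*c,s])
def dirn(yaw,th): return uv(yaw,th-90)  # tool direction
E
python3 -c "
from plan import *
G=np.array([.4305,.162,.067]);d=dirn(3.2,-58);print(d)
T=G+.002*d
go((T-.09*d+[0,0,.03],3.2,-58),(T-.04*d,3.2,-58),(T,3.2,-58))"
```

```text
[ 0.04733932 -0.84672579 -0.52991926]
15 rows [[-0.0, 0.09, 0.5],[-1.0, -0.0, 0.0]] end [0.4267 0.2368 0.1453] minz 0.145 xy range [0.427 0.093] [0.434 0.237]
3 rows [[-0.01, 0.89, 0.36],[0.0, -0.02, 0.02]] end [0.4285 0.1946 0.087 ] minz 0.087 xy range [0.427 0.195] [0.429 0.223]
2 rows [[0.0, 0.81, -0.01],[0.0, 0.01, -0.01]] end [0.4304 0.16   0.066 ] minz 0.066 xy range [0.429 0.16 ] [0.43  0.177]
```

>>> drive_tool --motion '[[[0,0.09,0.5],[-1,0,0],-1],[[0,0.09,0.5],[-1,0,0],-1],[[0,0.09,0.5],[-1,0,0],-1],[[0,0.09,0.5],[-1,0,0],-1],[[0,0.09,0.5],[-1,0,0],-1],[[0,0.09,0.5],[-1,0,0],-1],[[0,0.09,0.5],[-1,0,0],-1],[[0,0.09,0.5],[-1,0,0],-1]]'

```text
time: 17.65
tool_pos: [0.4297, 0.1777, 0.209]
tool_rot: [-0.551, 0.834, 0.023, -0.014]
contact_force: [0.2, -0.7, -0.4]
gripper_width: 1.005
```

>>> drive_tool --motion '[[[0,0.09,0.5],[-1,0,0],-1],[[0,0.09,0.5],[-1,0,0],-1],[[0,0.09,0.5],[-1,0,0],-1],[[0,0.09,0.5],[-1,0,0],-1],[[0,0.09,0.5],[-1,0,0],-1],[[0,0.09,0.5],[-1,0,0],-1],[[0,0.09,0.5],[-1,0,0],-1],[[0,0,0],[0,0,0],-1]]'

```text
time: 18.45
tool_pos: [0.425, 0.2349, 0.1392]
tool_rot: [-0.273, 0.961, 0.025, -0.01]
contact_force: [-0.8, -0.3, -1.2]
gripper_width: 1.001
```

```bash
python3 -c "
from plan import *
print(cur()[0],(Rt(3.2,0).inv()*cur()[1]).as_rotvec(degrees=True).round(1),manip.state()['joint_pos'].round(2))
G=np.array([.4305,.162,.067]);d=dirn(3.2,-58)
T=G+.002*d
go((T-.04*d,3.2,-58),(T,3.2,-58))"
```

```text
[0.42495679 0.23494763 0.13920164] [-58.2  -0.1   0.4] [ 0.73  0.29  1.75 -0.75  1.82  0.77]
3 rows [[0.02, 0.83, 0.3],[0.02, 0.02, -0.02]] end [0.4285 0.1941 0.0872] minz 0.087 xy range [0.426 0.194] [0.428 0.221]
2 rows [[0.0, 0.8, 0.0],[-0.01, -0.01, -0.0]] end [0.4304 0.1602 0.066 ] minz 0.066 xy range [0.429 0.16 ] [0.43  0.177]
```

Plenty of joint margin. Approach and grip.

>>> drive_tool --motion '[[[0.02,0.83,0.3],[0,0,0],-1],[[0.02,0.83,0.3],[0,0,0],-1],[[0.02,0.83,0.3],[0,0,0],-1],[[0,0.8,0],[0,0,0],-1],[[0,0.8,0],[0,0,0],-1],[[0,0,0],[0,0,0],-1]]'

```text
time: 19.05
tool_pos: [0.4315, 0.1589, 0.0699]
tool_rot: [-0.276, 0.961, 0.024, -0.007]
contact_force: [0.1, -0.1, -0.1]
gripper_width: 1.0
```

>>> drive_tool --motion '[[[0,0,0],[0,0,0],1],[[0,0,0],[0,0,0],1],[[0,0,0],[0,0,0],1],[[0,0,0],[0,0,0],1],[[0,0,0],[0,0,0],1],[[0,0,0],[0,0,0],1],[[0,0,0],[0,0,0],1],[[0,0,0],[0,0,0],1]]'

```text
time: 19.85
tool_pos: [0.4334, 0.1624, 0.0717]
tool_rot: [-0.276, 0.961, 0.027, -0.005]
contact_force: [-1.2, 2.4, 5.9]
gripper_width: 0.677
```

```bash
python3 -c "
from plan import *
print(cur()[0],(Rt(3.2,0).inv()*cur()[1]).as_rotvec(degrees=True).round(1))
f=grab('scene');cv2.imwrite('pics/s5.png',cv2.resize(f['img'][60:220,220:380],None,fx=3.75,fy=3.75,interpolation=2))"
```

```text
[0.43340031 0.16244879 0.07174847] [-58.    0.2  -0.3]
```

View pics/s5.png

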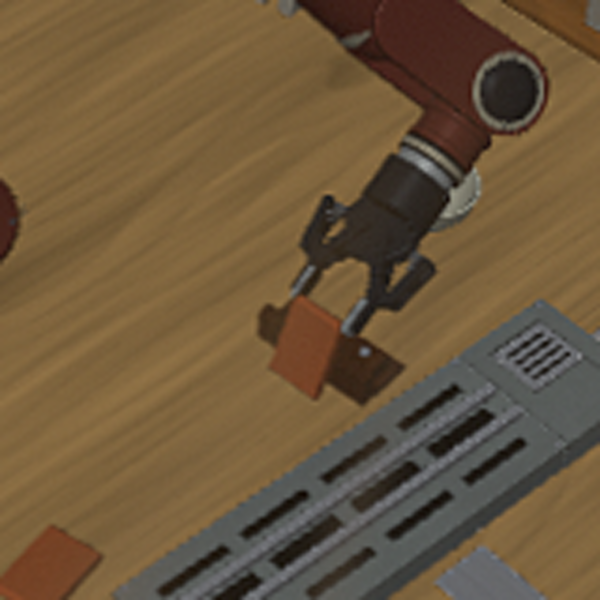

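>>> drive_tool --motion '[[[0,-0.2,-0.3],[0,0,0],1],[[0,-0.5,-0.8],[0,0,0],1],[[0,-0.53,-0.85],[0,0,0],1],[[0,-0.53,-0.85],[0,0,0],1],[[0,-0.53,-0.85],[0,0,0],1],[[0,-0.53,-0.85],[0,0,0],1],[[0,0,0],[0,0,0],1]]'

```text
time: 20.6
tool_pos: [0.4333, 0.1627, 0.2062]
tool_rot: [-0.278, 0.96, 0.028, -0.003]
contact_force: [1.0, -0.5, -1.1]
gripper_width: 0.673
```

```bash
python3 -c "
from plan import *
print(cur()[0],(Rt(3.2,0).inv()*cur()[1]).as_rotvec(degrees=True).round(1))
f=grab('scene');cv2.imwrite('pics/s6.png',cv2.resize(f['img'][60:220,220:380],None,fx=3.75,fy=3.75,interpolation=2))
f=grab('top')
h=cv2.cvtColor(f['img'],cv2.COLOR_BGR2HSV);m=(h[...,0]<12)&(h[...,1]>150)&(h[...,2]>80)
v,u=np.nonzero(m[225:280,195:250]);P=np.array([world(f,a+195,b+225) for a,b in zip(u,v)])
P=P[(P[:,2]>.07)&(P[:,2]<.3)&(P[:,1]<.19)];print(len(P),P.min(0),P.max(0));c=P.mean(0);U,S,V=np.linalg.svd(P-c);print(c,S,V)"
```

```text
[0.43327828 0.16266258 0.20619808] [-57.7   0.3  -0.4]
303 [0.40193439 0.12985782 0.1386738 ] [0.45975012 0.17102763 0.22079151]
[0.43072476 0.15017693 0.18530118] [0.4632125  0.29133334 0.0388486 ] [[-2.10619098e-02  4.18694250e-01  9.07882988e-01]
 [ 9.98803043e-01  4.89091303e-02  6.15418459e-04]
 [-4.41460952e-02  9.06809253e-01 -4.19223211e-01]]
```

View pics/s6.png

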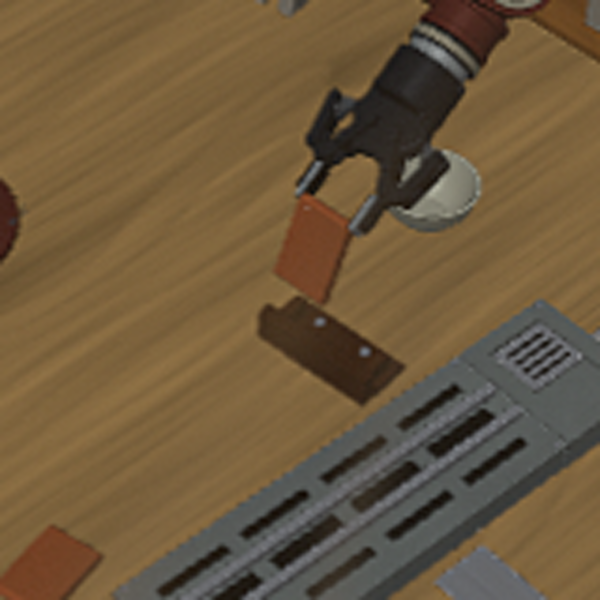

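```bash
python3 -c "
from plan import *
go(([.609,.133,.15],-2.2,52.3),([.609,.133,.070],-2.2,52.3))"
```

```text
23 rows [[0.3, 0.12, -0.05],[0.96, 0.05, 0.0]] end [0.6067 0.1348 0.1494] minz 0.149 xy range [0.439 0.131] [0.607 0.159]
3 rows [[0.03, 0.63, -0.85],[-0.02, 0.04, -0.01]] end [0.6092 0.1334 0.0701] minz 0.07 xy range [0.608 0.133] [0.609 0.134]
```

>>> drive_tool --motion '[[[0.3,0.12,-0.05],[0.96,0.05,0],1],[[0.3,0.12,-0.05],[0.96,0.05,0],1],[[0.3,0.12,-0.05],[0.96,0.05,0],1],[[0.3,0.12,-0.05],[0.96,0.05,0],1],[[0.3,0.12,-0.05],[0.96,0.05,0],1],[[0.3,0.12,-0.05],[0.96,0.05,0],1],[[0.3,0.12,-0.05],[0.96,0.05,0],1],[[0.3,0.12,-0.05],[0.96,0.05,0],1],[[0.3,0.12,-0.05],[0.96,0.05,0],1],[[0.3,0.12,-0.05],[0.96,0.05,0],1],[[0.3,0.12,-0.05],[0.96,0.05,0],1]]'

```text
time: 21.8
tool_pos: [0.5151, 0.1359, 0.1829]
tool_rot: [-0.676, 0.737, 0.013, 0.004]
contact_force: [0.7, -0.2, -1.6]
gripper_width: 0.672
```

>>> drive_tool --motion '[[[0.3,0.12,-0.05],[0.96,0.05,0],1],[[0.3,0.12,-0.05],[0.96,0.05,0],1],[[0.3,0.12,-0.05],[0.96,0.05,0],1],[[0.3,0.12,-0.05],[0.96,0.05,0],1],[[0.3,0.12,-0.05],[0.96,0.05,0],1],[[0.3,0.12,-0.05],[0.96,0.05,0],1],[[0.3,0.12,-0.05],[0.96,0.05,0],1],[[0.3,0.12,-0.05],[0.96,0.05,0],1],[[0.3,0.12,-0.05],[0.96,0.05,0],1],[[0.3,0.12,-0.05],[0.96,0.05,0],1],[[0.3,0.12,-0.05],[0.96,0.05,0],1],[[0.3,0.12,-0.05],[0.96,0.05,0],1]]'

```text
time: 23.0
tool_pos: [0.6061, 0.1345, 0.1474]
tool_rot: [0.947, -0.319, 0.004, -0.016]
contact_force: [0.9, 0.1, -1.1]
gripper_width: 0.674
```

```bash
python3 -c "
from plan import *
print(cur()[0],(Rt(-2.2,0).inv()*cur()[1]).as_rotvec(degrees=True).round(1),manip.state()['joint_pos'].round(2))
f=grab('scene');cv2.imwrite('pics/s7.png',cv2.resize(f['img'][100:260,230:400],None,fx=3.75,fy=3.75,interpolation=2))
go(([.609,.133,.070],-2.2,52.3))"
```

```text
[0.60606534 0.134509   0.14742039] [52.7 -0.4  0. ] [-0.27  0.2   1.8   0.89  1.49 -0.48]
3 rows [[0.05, 0.6, -0.79],[-0.04, 0.01, -0.02]] end [0.6093 0.1333 0.0701] minz 0.07 xy range [0.607 0.133] [0.609 0.134]
```

View pics/s7.png

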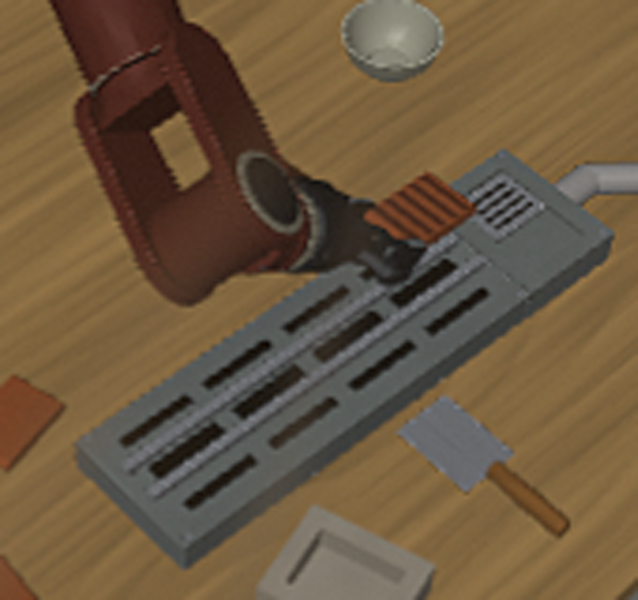

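>>> drive_tool --motion '[[[0.05,0.6,-0.79],[0,0,0],1],[[0.05,0.6,-0.79],[0,0,0],1],[[0.05,0.5,-0.7],[0,0,0],1],[[0,0.1,-0.13],[0,0,0],1],[[0,0,0],[0,0,0],1],[[0,0,0],[0,0,0],1]]'

```text
time: 23.65
tool_pos: [0.6115, 0.1336, 0.0757]
tool_rot: [0.947, -0.321, 0.001, -0.016]
contact_force: [0.3, -0.5, -0.6]
gripper_width: 0.677
```

>>> drive_tool --motion '[[[0,0.06,-0.08],[0,0,0],1],[[0,0.06,-0.08],[0,0,0],1],[[0,0,0],[0,0,0],1],[[0,0,0],[0,0,0],1]]'

```text
time: 24.05
tool_pos: [0.6114, 0.1334, 0.0703]
tool_rot: [0.947, -0.321, 0.001, -0.016]
contact_force: [-0.6, 0.3, -0.8]
gripper_width: 0.676
```

>>> drive_tool --motion '[[[0,0.06,-0.08],[0,0,0],1],[[0,0.06,-0.08],[0,0,0],1],[[0,0,0],[0,0,0],1],[[0,0,0],[0,0,0],1]]'

```text
time: 24.45
tool_pos: [0.6112, 0.1334, 0.0649]
tool_rot: [0.947, -0.321, 0.002, -0.016]
contact_force: [0.4, 0.4, -1.0]
gripper_width: 0.675
```

>>> drive_tool --motion '[[[0,0.06,-0.08],[0,0,0],1],[[0,0,0],[0,0,0],1],[[0,0,0],[0,0,0],1]]'

```text
time: 24.75
tool_pos: [0.6113, 0.1334, 0.0625]
tool_rot: [0.947, -0.321, 0.002, -0.016]
contact_force: [0.2, 0.3, -2.3]
gripper_width: 0.677
```

>>> drive_tool --motion '[[[0,0.05,-0.06],[0,0,0],1],[[0,0,0],[0,0,0],1],[[0,0,0],[0,0,0],1]]'

```text
time: 25.05
tool_pos: [0.6114, 0.1335, 0.0607]
tool_rot: [0.947, -0.321, 0.001, -0.016]
contact_force: [0.4, 0.2, -0.9]
gripper_width: 0.677
```

>>> drive_tool --motion '[[[0,0.05,-0.06],[0,0,0],1],[[0,0,0],[0,0,0],1],[[0,0,0],[0,0,0],1]]'

```text
time: 25.35
tool_pos: [0.6116, 0.1335, 0.0589]
tool_rot: [0.947, -0.321, 0.001, -0.016]
contact_force: [-0.4, -0.8, -0.3]
gripper_width: 0.676
```

>>> drive_tool --motion '[[[0,0.02,-0.03],[0,0,0],1],[[0,0,0],[0,0,0],1],[[0,0,0],[0,0,0],1]]'

```text
time: 25.65
tool_pos: [0.6116, 0.1335, 0.058]
tool_rot: [0.947, -0.321, 0.001, -0.016]
contact_force: [0.7, -0.2, 0.3]
gripper_width: 0.673
```

>>> drive_tool --motion '[[[0,0.03,-0.04],[0,0,0],1],[[0,0,0],[0,0,0],1],[[0,0,0],[0,0,0],1]]'

```text
time: 25.95
tool_pos: [0.6116, 0.1334, 0.0568]
tool_rot: [0.947, -0.321, 0.001, -0.016]
contact_force: [0.4, -1.3, 2.4]
gripper_width: 0.676
```

>>> drive_tool --motion '[[[0,0.03,-0.04],[0,0,0],1],[[0,0,0],[0,0,0],1],[[0,0,0],[0,0,0],1]]'

```text
time: 26.25
tool_pos: [0.6117, 0.1335, 0.0564]
tool_rot: [0.947, -0.32, 0.001, -0.016]
contact_force: [-1.5, -1.9, 5.8]
gripper_width: 0.67
```

>>> drive_tool --motion '[[[0,0,0],[0,0,0],-1],[[0,0,0],[0,0,0],-1],[[0,0,0],[0,0,0],-1],[[0,0,0],[0,0,0],-1],[[0,0,0],[0,0,0],-1],[[0,-0.5,0],[0,0,0],-1],[[0,-1,0],[0,0,0],-1],[[0,-1,0],[0,0,0],-1],[[0,-1,0],[0,0,0],-1],[[0,-1,0],[0,0,0],-1],[[0,-1,0],[0,0,0],-1],[[0,-1,0],[0,0,0],-1]]'

```text
time: 27.45
tool_pos: [0.6067, 0.003, 0.1554]
tool_rot: [0.947, -0.321, 0.001, -0.016]
contact_force: [0.1, -0.2, -0.5]
gripper_width: 0.999
```

```bash
python3 -c "
from plan import *
f=grab('top');cv2.imwrite('pics/t8.png',cv2.resize(f['img'][160:290,150:330],None,fx=4.4,fy=4.4,interpolation=2))
for r in tiles(f)[0]: print(np.round(r[:5],1),r[5])
for r in tiles(f,.065)[0]: print('at .065',np.round(r[:5],1))
go(([.4424,-.182,.09],12.0,-10),([.4424,-.182,.0075],12.,-10))"
```

```text
[ 575.6 -355.6   68.1   59.5   82.6] [358. 214.]
[613.5 170.   89.2  55.5  89.7] [215. 203.]
at .065 [ 572.  -345.7   65.7   57.3   82.6]
at .065 [608.6 161.4  86.   53.6  89.7]
13 rows [[-0.57, -0.03, -0.58],[-0.95, -0.21, 0.09]] end [ 0.4415 -0.1818  0.089 ] minz 0.087 xy range [ 0.441 -0.182] [ 0.594 -0.009]
4 rows [[0.01, 0.8, 0.14],[-0.01, 0.01, 0.01]] end [ 0.4427 -0.1815  0.0078] minz 0.008 xy range [ 0.442 -0.182] [ 0.443 -0.182]
```

View pics/t8.png

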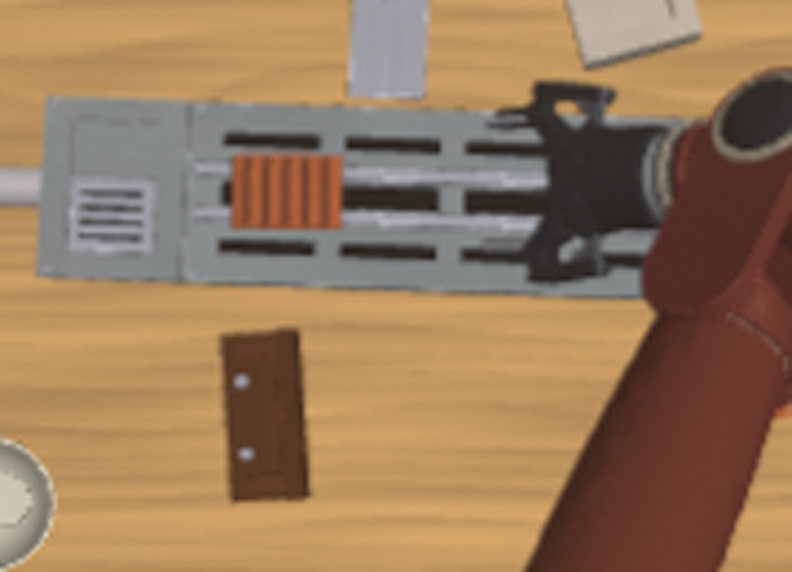

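>>> drive_tool --motion '[[[-0.57,-0.03,-0.58],[-0.95,-0.21,0.09],-1],[[-0.57,-0.03,-0.58],[-0.95,-0.21,0.09],-1],[[-0.57,-0.03,-0.58],[-0.95,-0.21,0.09],-1],[[-0.57,-0.03,-0.58],[-0.95,-0.21,0.09],-1],[[-0.57,-0.03,-0.58],[-0.95,-0.21,0.09],-1],[[-0.57,-0.03,-0.58],[-0.95,-0.21,0.09],-1],[[-0.57,-0.03,-0.58],[-0.95,-0.21,0.09],-1],[[-0.57,-0.03,-0.58],[-0.95,-0.21,0.09],-1],[[-0.57,-0.03,-0.58],[-0.95,-0.21,0.09],-1],[[-0.57,-0.03,-0.58],[-0.95,-0.21,0.09],-1],[[-0.57,-0.03,-0.58],[-0.95,-0.21,0.09],-1],[[-0.57,-0.03,-0.58],[-0.95,-0.21,0.09],-1]]'

```text
time: 28.7
tool_pos: [0.4505, -0.1614, 0.0837]
tool_rot: [-0.672, 0.733, 0.077, -0.064]
contact_force: [0.2, 0.5, 0.3]
gripper_width: 0.994
```

>>> drive_tool --motion '[[[-0.57,-0.03,-0.58],[-0.95,-0.21,0.09],-1],[[0,0,0],[0,0,0],-1]]'

```text
time: 28.9
tool_pos: [0.4387, -0.1772, 0.0849]
tool_rot: [-0.642, 0.759, 0.082, -0.07]
contact_force: [0.2, 0.4, 0.0]
gripper_width: 0.998
```

```bash
python3 -c "
from plan import *
print((Rt(12,0).inv()*cur()[1]).as_rotvec(degrees=True).round(1))
f=grab('top');
for r in tiles(f)[0]: print(np.round(r[:5],1),r[5])
f=grab('scene');
for r in tiles(f,roi=(190,280,180,300))[0]: print('scene',np.round(r[:5],1),r[5])
go(([.4424,-.182,.0075],12.,-10))"
```

```text
[-9.6 -0.3 -0. ]
[ 450.8 -218.    58.3   48.8   11.9] [322. 246.]
[ 576.5 -346.3   86.6   59.    83.5] [355. 213.]
[613.5 169.9  88.9  55.5  89.7] [214. 204.]
4 rows [[0.01, 0.78, 0.08],[-0.02, 0.02, 0.01]] end [ 0.4421 -0.1821  0.0072] minz 0.007 xy range [ 0.441 -0.182] [ 0.442 -0.178]
```

>>> drive_tool --motion '[[[0.01,0.78,0.08],[0,0,0],-1],[[0.01,0.78,0.08],[0,0,0],-1],[[0.01,0.78,0.08],[0,0,0],-1],[[0.01,0.55,0.08],[0,0,0],-1],[[0,0.2,0],[0,0,0],-1],[[0,0,0],[0,0,0],-1]]'

```text
time: 29.6
tool_pos: [0.4418, -0.1821, 0.007]
tool_rot: [-0.642, 0.759, 0.082, -0.07]
contact_force: [0.3, 0.2, -0.9]
gripper_width: 1.0
```

>>> drive_tool --motion '[[[0,0,0],[0,0,0],1],[[0,0,0],[0,0,0],1],[[0,0,0],[0,0,0],1],[[0,0,0],[0,0,0],1],[[0,0,0],[0,0,0],1],[[0,0,0],[0,0,0],1],[[0,0,0],[0,0,0],1],[[0,0,0],[0,0,0],1]]'

```text
time: 30.4
tool_pos: [0.4472, -0.1853, 0.0139]
tool_rot: [-0.639, 0.762, 0.086, -0.066]
contact_force: [-1.0, 0.4, 18.0]
gripper_width: 0.0
```

>>> drive_tool --motion '[[[0,-0.4,-0.07],[0,0,0],1],[[0,-0.8,-0.14],[0,0,0],1],[[0,-0.98,-0.17],[0,0,0],1],[[0,-0.98,-0.17],[0,0,0],1],[[0,-0.98,-0.17],[0,0,0],1],[[0,0,0],[0,0,0],1]]'

```text
time: 31.0
tool_pos: [0.4446, -0.184, 0.1176]
tool_rot: [-0.64, 0.761, 0.085, -0.067]
contact_force: [0.0, -0.4, 0.5]
gripper_width: 0.0
```

```bash
python3 -c "
from plan import *
print(cur()[0])
f=grab('scene');cv2.imwrite('pics/s9.png',cv2.resize(f['img'][130:290,160:320],None,fx=3.75,fy=3.75,interpolation=2))
go(([.431,.125,.14],3.2,62),([.431,.125,.067],3.2,62))"
```

```text
[ 0.44461698 -0.18395065  0.11761051]
15 rows [[0.09, 0.29, 0.83],[0.95, 0.12, -0.05]] end [0.4329 0.126  0.139 ] minz 0.077 xy range [ 0.43  -0.164] [0.442 0.126]
3 rows [[-0.02, 0.44, -0.85],[0.02, -0.02, -0.01]] end [0.4312 0.1248 0.0672] minz 0.067 xy range [0.431 0.125] [0.432 0.126]
```

View pics/s9.png

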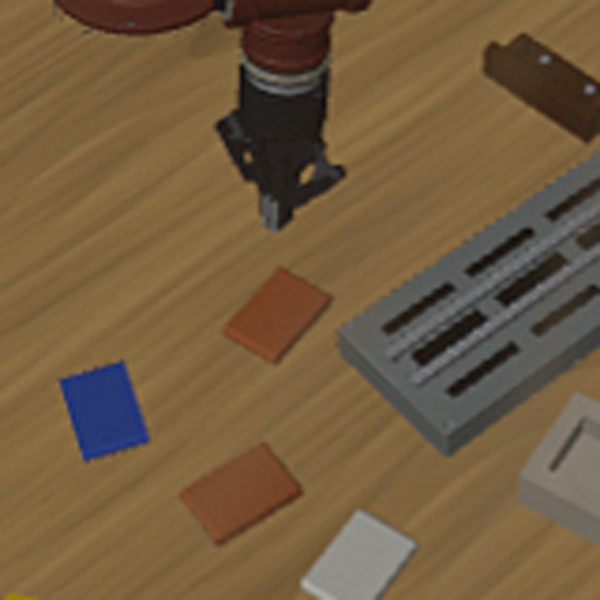

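```bash
python3 -c "
from plan import *
f=grab('scene');print(cv2.cvtColor(f['img'],cv2.COLOR_BGR2HSV)[213,233])
h=cv2.cvtColor(f['img'],cv2.COLOR_BGR2HSV); m=(h[...,0]<13)&(h[...,1]>140)&(h[...,2]>105);m[:195]=0;m[290:]=0;m[:,:200]=0;m[:,260:]=0
for r in rect(f,m,.013): print('scene',np.round(r[:5],1),r[5])
f=grab('top')
for r in tiles(f)[0]: print(np.round(r[:5],1),r[5])"
```

```text
[ 11 174 119]
scene [ 578.2 -347.8   86.5   58.7   83.7] [223. 261.]
scene [ 456.1 -203.    88.8   59.3  103. ] [233. 214.]
[ 461.7 -219.5   50.    46.6   11. ] [322. 243.]
[ 576.3 -346.3   86.6   59.4   83.4] [355. 213.]
[613.5 169.9  88.9  55.5  89.7] [215. 204.]
```

```bash
python3 -c "
from plan import *
go(([.4505,-.1835,.035],12.5,-10),([.4505,-.1835,-.002],12.5,-10))"
```

```text
4 rows [[0.09, 0.76, 0.1],[-0.02, -0.01, -0.0]] end [ 0.4509 -0.1833  0.0354] minz 0.035 xy range [ 0.444 -0.183] [ 0.451 -0.183]
2 rows [[-0.01, 0.74, 0.13],[-0.01, 0.01, -0.01]] end [ 0.4504 -0.1834 -0.0021] minz -0.002 xy range [ 0.45  -0.183] [ 0.451 -0.183]
```

>>> drive_tool --motion '[[[0.09,0.76,0.1],[0,0,0],-1],[[0.09,0.76,0.1],[0,0,0],-1],[[0.09,0.5,0.1],[0,0,0],-1],[[0.09,0.5,0.1],[0,0,0],-1],[[0,0.4,0.05],[0,0,0],-1],[[0,0.4,0.05],[0,0,0],-1],[[0,0,0],[0,0,0],-1],[[0,0,0],[0,0,0],-1]]'

```text
time: 31.95
tool_pos: [0.4512, -0.1823, 0.0288]
tool_rot: [-0.642, 0.759, 0.082, -0.07]
contact_force: [0.6, 0.1, 0.6]
gripper_width: 1.004
```

>>> drive_tool --motion '[[[0,0.5,0.08],[0,0,0],-1],[[0,0.4,0.07],[0,0,0],-1],[[0,0.3,0.05],[0,0,0],-1],[[0,0,0],[0,0,0],-1],[[0,0,0],[0,0,0],-1]]'

```text
time: 32.45
tool_pos: [0.4509, -0.1822, -0.0021]
tool_rot: [-0.642, 0.759, 0.082, -0.07]
contact_force: [-0.1, 0.9, 0.9]
gripper_width: 1.0
```

>>> drive_tool --motion '[[[0,0,0],[0,0,0],1],[[0,0,0],[0,0,0],1],[[0,0,0],[0,0,0],1],[[0,0,0],[0,0,0],1],[[0,0,0],[0,0,0],1],[[0,0,0],[0,0,0],1],[[0,0,0],[0,0,0],1]]'

```text
time: 33.15
tool_pos: [0.452, -0.1827, -0.0007]
tool_rot: [-0.641, 0.76, 0.083, -0.069]
contact_force: [0.8, 1.0, 6.2]
gripper_width: 0.678
```

>>> drive_tool --motion '[[[0,-0.4,-0.07],[0,0,0],1],[[0,-0.8,-0.14],[0,0,0],1],[[0,-0.98,-0.17],[0,0,0],1],[[0,-0.98,-0.17],[0,0,0],1],[[0,-0.98,-0.17],[0,0,0],1],[[0,0,0],[0,0,0],1]]'

```text
time: 33.75
tool_pos: [0.4534, -0.1839, 0.1073]
tool_rot: [-0.64, 0.761, 0.084, -0.067]
contact_force: [0.1, -0.8, -1.1]
gripper_width: 0.682
```

```bash
python3 -c "
from plan import *
print(cur()[0])
f=grab('top')
for r in tiles(f)[0]: print(np.round(r[:5],1),r[5])
go(([.431,.125,.14],3.2,60.4),([.431,.14,.064],3.2,60.4))"
```

```text
[ 0.45337013 -0.18387676  0.10730952]
[ 468.5 -242.7   77.2   41.5   44.6] [327. 243.]
[ 576.6 -346.3   86.9   59.    82.6] [355. 213.]
[613.5 170.   89.1  55.5  89.7] [213. 204.]
14 rows [[0.07, 0.27, 0.91],[1.0, 0.13, -0.06]] end [0.4318 0.1267 0.1399] minz 0.072 xy range [ 0.431 -0.162] [0.449 0.127]
3 rows [[-0.0, 0.65, -0.79],[-0.01, -0.01, 0.02]] end [0.4312 0.1398 0.0643] minz 0.064 xy range [0.431 0.131] [0.432 0.14 ]
```

>>> drive_tool --motion '[[[0,-0.98,-0.17],[0,0,0],1],[[0,-0.98,-0.17],[0,0,0],1],[[0.07,0.27,0.91],[1,0.13,-0.06],1],[[0.07,0.27,0.91],[1,0.13,-0.06],1],[[0.07,0.27,0.91],[1,0.13,-0.06],1],[[0.07,0.27,0.91],[1,0.13,-0.06],1],[[0.07,0.27,0.91],[1,0.13,-0.06],1],[[0.07,0.27,0.91],[1,0.13,-0.06],1],[[0.07,0.27,0.91],[1,0.13,-0.06],1]]'

```text
time: 34.7
tool_pos: [0.4331, -0.0215, 0.1195]
tool_rot: [0.846, -0.53, -0.044, 0.051]
contact_force: [-0.3, 0.7, -1.6]
gripper_width: 0.682
```

>>> drive_tool --motion '[[[0.07,0.27,0.91],[1,0.13,-0.06],1],[[0.07,0.27,0.91],[1,0.13,-0.06],1],[[0.07,0.27,0.91],[1,0.13,-0.06],1],[[0.07,0.27,0.91],[1,0.13,-0.06],1],[[0.07,0.27,0.91],[1,0.13,-0.06],1],[[0.07,0.27,0.91],[1,0.13,-0.06],1],[[0.07,0.27,0.91],[1,0.13,-0.06],1],[[0,0,0],[0,0,0],1],[[0,0,0],[0,0,0],1]]'

```text
time: 35.6
tool_pos: [0.4303, 0.1268, 0.1868]
tool_rot: [0.967, -0.255, -0.004, 0.026]
contact_force: [0.7, 0.3, -1.7]
gripper_width: 0.682
```

```bash
cat >> plan.py <<'E'
def tilefit(): # smooth face seen by top camera near the fence
    f=grab('top'); h=cv2.cvtColor(f['img'],cv2.COLOR_BGR2HSV);m=(h[...,0]<12)&(h[...,1]>150)&(h[...,2]>80)
    v,u=np.nonzero(m[220:285,195:250]);P=np.array([world(f,a+195,b+220) for a,b in zip(u,v)])
    P=P[(P[:,2]>.045)&(P[:,2]<.3)&(P[:,1]<.19)]
    for _ in range(3):
        c=P.mean(0);V=np.linalg.svd(P-c)[2]; r=abs((P-c)@V[2]);P=P[r<.004]
    print(len(P),"c",c.round(4),"ext",P.min(0).round(3),P.max(0).round(3),"n",V[2].round(3),"lean",np.degrees(np.arcsin(abs(V[2][2]))).round(1))
E
python3 -c "
from plan import *
print(cur()[0],(Rt(3.2,0).inv()*cur()[1]).as_rotvec(degrees=True).round(1))
tilefit()
go(([.431,.140,.066],3.2,60.4))"
```

```text
[0.43032525 0.12676776 0.18676445] [60.5  0.4  0.1]
241 c [0.4293 0.1118 0.1849] ext [0.4   0.094 0.139] [0.457 0.129 0.22 ] n [-0.046  0.929 -0.366] lean 21.5
4 rows [[0.01, 0.71, -0.99],[-0.0, -0.02, 0.01]] end [0.4307 0.1396 0.0662] minz 0.066 xy range [0.431 0.13 ] [0.431 0.14 ]
```

>>> drive_tool --motion '[[[0,0.71,-0.95],[0,0,0],1],[[0,0.71,-0.95],[0,0,0],1],[[0,0.71,-0.95],[0,0,0],1],[[0,0.71,-0.95],[0,0,0],1],[[0,0,0],[0,0,0],1],[[0,0.3,0.17],[0,0,0],1],[[0,0.3,0.17],[0,0,0],1],[[0,0,0],[0,0,0],1],[[0,0,0],[0,0,0],1]]'

```text
time: 36.55
tool_pos: [0.4298, 0.1592, 0.0721]
tool_rot: [0.967, -0.254, -0.007, 0.025]
contact_force: [-0.5, 0.3, -1.4]
gripper_width: 0.682
```

>>> drive_tool --motion '[[[0,0.04,-0.07],[0,0,0],1],[[0,0.04,-0.07],[0,0,0],1],[[0,0,0],[0,0,0],1],[[0,0,0],[0,0,0],1]]'

```text
time: 36.95
tool_pos: [0.4291, 0.1591, 0.0669]
tool_rot: [0.967, -0.254, -0.005, 0.025]
contact_force: [-0.6, -1.2, -0.8]
gripper_width: 0.684
```

>>> drive_tool --motion '[[[0,0.04,-0.07],[0,0,0],1],[[0,0.04,-0.07],[0,0,0],1],[[0,0,0],[0,0,0],1],[[0,0,0],[0,0,0],1]]'

```text
time: 37.35
tool_pos: [0.4291, 0.1593, 0.0628]
tool_rot: [0.967, -0.254, -0.005, 0.025]
contact_force: [0.4, -0.6, -1.5]
gripper_width: 0.681
```

>>> drive_tool --motion '[[[0,0.04,-0.07],[0,0,0],1],[[0,0,0],[0,0,0],1],[[0,0,0],[0,0,0],1]]'

```text
time: 37.65
tool_pos: [0.4291, 0.1593, 0.0609]
tool_rot: [0.967, -0.254, -0.005, 0.025]
contact_force: [1.0, -0.2, -2.0]
gripper_width: 0.679
```

>>> drive_tool --motion '[[[0,0.03,-0.05],[0,0,0],1],[[0,0,0],[0,0,0],1],[[0,0,0],[0,0,0],1]]'

```text
time: 37.95
tool_pos: [0.4291, 0.1593, 0.0595]
tool_rot: [0.967, -0.254, -0.006, 0.025]
contact_force: [-0.7, 0.7, -1.7]
gripper_width: 0.683
```

>>> drive_tool --motion '[[[0,0.03,-0.05],[0,0,0],1],[[0,0,0],[0,0,0],1],[[0,0,0],[0,0,0],1]]'

```text
time: 38.25
tool_pos: [0.4291, 0.1593, 0.058]
tool_rot: [0.967, -0.254, -0.005, 0.025]
contact_force: [0.7, -0.0, -2.1]
gripper_width: 0.681
```

>>> drive_tool --motion '[[[0,0.03,-0.05],[0,0,0],1],[[0,0,0],[0,0,0],1],[[0,0,0],[0,0,0],1]]'

```text
time: 38.55
tool_pos: [0.4292, 0.1594, 0.0566]
tool_rot: [0.967, -0.254, -0.006, 0.025]
contact_force: [-0.9, -1.0, -1.5]
gripper_width: 0.679
```

>>> drive_tool --motion '[[[0,0.03,-0.05],[0,0,0],1],[[0,0,0],[0,0,0],1],[[0,0,0],[0,0,0],1]]'

```text
time: 38.85
tool_pos: [0.4292, 0.1597, 0.0563]
tool_rot: [0.967, -0.253, -0.006, 0.026]
contact_force: [-1.8, -0.4, 5.5]
gripper_width: 0.677
```

>>> drive_tool --motion '[[[0,0.1,0.06],[0,0,0],1],[[0,0,0],[0,0,0],1],[[0,0,0],[0,0,0],1]]'

```text
time: 39.15
tool_pos: [0.4297, 0.1623, 0.0561]
tool_rot: [0.967, -0.253, -0.006, 0.025]
contact_force: [-1.3, -1.4, 5.2]
gripper_width: 0.686
```

>>> drive_tool --motion '[[[0,0.07,0.06],[0,0,0],1],[[0,0,0],[0,0,0],1],[[0,0,0],[0,0,0],1]]'

```text
time: 39.45
tool_pos: [0.4296, 0.1645, 0.0562]
tool_rot: [0.967, -0.254, -0.006, 0.025]
contact_force: [1.8, -1.7, 4.5]
gripper_width: 0.681
```

>>> drive_tool --motion '[[[0,0,0],[0,0,0],-1],[[0,0,0],[0,0,0],-1],[[0,0,0],[0,0,0],-1],[[0,0,0],[0,0,0],-1],[[0,0,0],[0,0,0],-1],[[0,-0.5,0],[0,0,0],-1],[[0,-1,0],[0,0,0],-1],[[0,-1,0],[0,0,0],-1],[[0,-1,0],[0,0,0],-1],[[0,-0.5,0.9],[0,0,0],-1],[[0,-0.5,0.9],[0,0,0],-1],[[0,-0.5,0.9],[0,0,0],-1]]'

```text
time: 40.65
tool_pos: [0.433, 0.0881, 0.1772]
tool_rot: [0.967, -0.254, -0.005, 0.025]
contact_force: [0.4, -0.2, 0.2]
gripper_width: 1.0
```

>>> drive_tool --motion '[[[0,-0.5,0.9],[0,0,0],-1],[[0,-0.5,0.9],[-1,0,0],-1],[[0,0,0],[-1,0,0],-1],[[0,0,0],[-1,0,0],-1],[[0,0,0],[-1,0,0],-1],[[0,0,0],[-1,0,0],-1],[[0,0,0],[-1,0,0],-1],[[0,0,0],[-1,0,0],-1],[[0,0,0],[-1,0,0],-1],[[0,0,0],[-1,0,0],-1]]'

```text
time: 41.65
tool_pos: [0.4332, 0.0885, 0.2282]
tool_rot: [0.795, -0.606, -0.015, 0.02]
contact_force: [-0.1, 0.6, 0.1]
gripper_width: 1.002
```

```bash
python3 -c "
from plan import *
print(cur()[0],(Rt(3.2,0).inv()*cur()[1]).as_rotvec(degrees=True).round(1))
tilefit()
G=np.array([.4295,.162,.067]);d=dirn(3.2,-58);T=G+.007*d
go((T-.09*d+[0,0,.03],3.2,-58),(T-.04*d,3.2,-58),(T,3.2,-58))"
```

```text
[0.43322    0.08849663 0.22824766] [15.3  0.3  0. ]
106 c [0.4313 0.1601 0.0742] ext [0.399 0.149 0.047] [0.458 0.171 0.088] n [-0.077  0.875 -0.478] lean 28.6
15 rows [[-0.0, 0.11, 0.47],[-0.98, -0.0, -0.0]] end [0.4259 0.2326 0.1393] minz 0.139 xy range [0.426 0.102] [0.433 0.233]
3 rows [[-0.0, 0.87, 0.32],[0.02, -0.01, -0.01]] end [0.4283 0.1899 0.0844] minz 0.084 xy range [0.427 0.19 ] [0.428 0.218]
2 rows [[-0.01, 0.8, -0.0],[-0.01, 0.0, 0.0]] end [0.4297 0.156  0.0632] minz 0.063 xy range [0.429 0.156] [0.43  0.173]
```

>>> drive_tool --motion '[[[0,0.11,0.47],[-0.98,0,0],-1],[[0,0.11,0.47],[-0.98,0,0],-1],[[0,0.11,0.47],[-0.98,0,0],-1],[[0,0.11,0.47],[-0.98,0,0],-1],[[0,0.11,0.47],[-0.98,0,0],-1],[[0,0.11,0.47],[-0.98,0,0],-1],[[0,0.11,0.47],[-0.98,0,0],-1],[[0,0.11,0.47],[-0.98,0,0],-1]]'

```text
time: 42.5
tool_pos: [0.4285, 0.1808, 0.2037]
tool_rot: [-0.546, 0.837, 0.021, -0.015]
contact_force: [-0.0, 0.3, -0.1]
gripper_width: 0.999
```

>>> drive_tool --motion '[[[0,0.11,0.47],[-0.98,0,0],-1],[[0,0.11,0.47],[-0.98,0,0],-1],[[0,0.11,0.47],[-0.98,0,0],-1],[[0,0.11,0.47],[-0.98,0,0],-1],[[0,0.11,0.47],[-0.98,0,0],-1],[[0,0.11,0.47],[-0.98,0,0],-1],[[0,0.11,0.47],[-0.98,0,0],-1],[[0,0,0],[0,0,0],-1],[[0,0,0],[0,0,0],-1]]'

```text
time: 43.4
tool_pos: [0.4255, 0.2319, 0.1377]
tool_rot: [-0.276, 0.961, 0.024, -0.009]
contact_force: [0.4, -0.4, 1.4]
gripper_width: 0.997
```

```bash
python3 -c "
from plan import *
print(cur()[0],(Rt(3.2,0).inv()*cur()[1]).as_rotvec(degrees=True).round(1))
G=np.array([.4295,.162,.067]);d=dirn(3.2,-58);T=G+.007*d
go((T-.04*d,3.2,-58),(T,3.2,-58))"
```

```text
[0.42552415 0.23189554 0.13771213] [-57.9   0.2   0.4]
3 rows [[0.0, 0.85, 0.3],[-0.0, 0.0, -0.03]] end [0.4276 0.1899 0.0848] minz 0.085 xy range [0.426 0.19 ] [0.428 0.218]
2 rows [[0.01, 0.8, 0.01],[-0.01, 0.0, 0.01]] end [0.43   0.1563 0.0631] minz 0.063 xy range [0.429 0.156] [0.43  0.173]
```

>>> drive_tool --motion '[[[0.01,0.85,0.3],[0,0,0],-1],[[0.01,0.85,0.3],[0,0,0],-1],[[0.01,0.85,0.3],[0,0,0],-1],[[0.01,0.8,0],[0,0,0],-1],[[0.01,0.8,0],[0,0,0],-1],[[0,0,0],[0,0,0],-1],[[0,0,0],[0,0,0],-1]]'

```text
time: 44.1
tool_pos: [0.4313, 0.1567, 0.0655]
tool_rot: [-0.277, 0.961, 0.024, -0.007]
contact_force: [0.4, 0.6, 1.0]
gripper_width: 0.996
```

>>> drive_tool --motion '[[[0,0,0],[0,0,0],1],[[0,0,0],[0,0,0],1],[[0,0,0],[0,0,0],1],[[0,0,0],[0,0,0],1],[[0,0,0],[0,0,0],1],[[0,0,0],[0,0,0],1],[[0,0,0],[0,0,0],1],[[0,0,0],[0,0,0],1]]'

```text
time: 44.9
tool_pos: [0.4314, 0.1575, 0.0652]
tool_rot: [-0.276, 0.961, 0.025, -0.007]
contact_force: [-0.7, 2.4, 5.9]
gripper_width: 0.682
```

>>> drive_tool --motion '[[[0,-0.2,-0.3],[0,0,0],1],[[0,-0.5,-0.8],[0,0,0],1],[[0,-0.53,-0.85],[0,0,0],1],[[0,-0.53,-0.85],[0,0,0],1],[[0,-0.53,-0.85],[0,0,0],1],[[0,-0.53,-0.85],[0,0,0],1],[[0,0,0],[0,0,0],1],[[0,0,0],[0,0,0],1]]'

```text
time: 45.7
tool_pos: [0.4305, 0.1568, 0.1959]
tool_rot: [-0.277, 0.961, 0.025, -0.008]
contact_force: [-1.7, -0.6, -2.0]
gripper_width: 0.683
```

```bash
python3 -c "
from plan import *
print(cur()[0],(Rt(3.2,0).inv()*cur()[1]).as_rotvec(degrees=True).round(1))
tilefit()"
```

```text
[0.43052819 0.1567745  0.19592295] [-57.8   0.1   0.3]
276 c [0.4294 0.1475 0.1812] ext [0.4   0.128 0.136] [0.46  0.167 0.219] n [-0.054  0.911 -0.408] lean 24.1
```

```bash
python3 -c "
from plan import *
go(([.605,.026,.155],-2.2,51.3),([.605,.026,.066],-2.2,51.3))"
```

```text
22 rows [[0.31, 0.12, -0.27],[0.99, 0.06, 0.0]] end [0.603  0.0252 0.1546] minz 0.155 xy range [0.438 0.025] [0.603 0.151]
3 rows [[0.03, 0.75, -0.91],[0.02, -0.02, 0.03]] end [0.6054 0.0261 0.0661] minz 0.066 xy range [0.604 0.025] [0.605 0.026]
```

>>> drive_tool --motion '[[[0.31,0.12,-0.27],[0.99,0.06,0],1],[[0.31,0.12,-0.27],[0.99,0.06,0],1],[[0.31,0.12,-0.27],[0.99,0.06,0],1],[[0.31,0.12,-0.27],[0.99,0.06,0],1],[[0.31,0.12,-0.27],[0.99,0.06,0],1],[[0.31,0.12,-0.27],[0.99,0.06,0],1],[[0.31,0.12,-0.27],[0.99,0.06,0],1],[[0.31,0.12,-0.27],[0.99,0.06,0],1],[[0.31,0.12,-0.27],[0.99,0.06,0],1],[[0.31,0.12,-0.27],[0.99,0.06,0],1],[[0.31,0.12,-0.27],[0.99,0.06,0],1]]'

```text
time: 46.85
tool_pos: [0.5177, 0.0819, 0.2081]
tool_rot: [-0.687, 0.727, 0.009, 0.007]
contact_force: [-0.6, 0.5, -2.1]
gripper_width: 0.682
```

>>> drive_tool --motion '[[[0.31,0.12,-0.27],[0.99,0.06,0],1],[[0.31,0.12,-0.27],[0.99,0.06,0],1],[[0.31,0.12,-0.27],[0.99,0.06,0],1],[[0.31,0.12,-0.27],[0.99,0.06,0],1],[[0.31,0.12,-0.27],[0.99,0.06,0],1],[[0.31,0.12,-0.27],[0.99,0.06,0],1],[[0.31,0.12,-0.27],[0.99,0.06,0],1],[[0.31,0.12,-0.27],[0.99,0.06,0],1],[[0.31,0.12,-0.27],[0.99,0.06,0],1],[[0.31,0.12,-0.27],[0.99,0.06,0],1],[[0.31,0.12,-0.27],[0.99,0.06,0],1],[[0,0,0],[0,0,0],1]]'

```text
time: 48.05
tool_pos: [0.6016, 0.0247, 0.1504]
tool_rot: [0.943, -0.332, 0.011, -0.022]
contact_force: [-1.1, -0.2, -2.0]
gripper_width: 0.68
```

```bash
python3 -c "
from plan import *
print(cur()[0],(Rt(-2.2,0).inv()*cur()[1]).as_rotvec(degrees=True).round(1))
f=grab('top')
h=cv2.cvtColor(f['img'],cv2.COLOR_BGR2HSV);m=(h[...,0]<12)&(h[...,1]>150)&(h[...,2]>80);m[:180]=0;m[235:]=0;m[:,:228]=0;m[:,300:]=0
v,u=np.nonzero(m);P=np.array([world(f,a,b) for a,b in zip(u,v)]);P=P[(P[:,2]>.08)&(P[:,2]<.25)];c=P.mean(0);print(len(P),c,P.min(0),P.max(0),np.linalg.svd(P-c)[2][2])
go(([.605,.026,.066],-2.2,51.3))"
```

```text
[0.60160846 0.02472229 0.15041129] [51.2  0.7  0.1]
409 [0.60164562 0.04743319 0.15834676] [0.57349071 0.00576321 0.14862821] [0.63153774 0.09009363 0.16742642] [-2.84775216e-04 -7.59542134e-02 -9.97111266e-01]
3 rows [[0.04, 0.73, -0.89],[0.01, -0.04, 0.02]] end [0.6048 0.0259 0.066 ] minz 0.066 xy range [0.603 0.025] [0.605 0.026]
```

>>> drive_tool --motion '[[[0.04,0.73,-0.89],[0,0,0],1],[[0.04,0.73,-0.89],[0,0,0],1],[[0.04,0.6,-0.75],[0,0,0],1],[[0,0.1,-0.13],[0,0,0],1],[[0,0,0],[0,0,0],1],[[0,0,0],[0,0,0],1]]'

```text
time: 48.7
tool_pos: [0.6079, 0.0256, 0.0725]
tool_rot: [0.942, -0.334, 0.005, -0.023]
contact_force: [-0.9, -0.3, -1.4]
gripper_width: 0.688
```

>>> drive_tool --motion '[[[0,0.06,-0.08],[0,0,0],1],[[0,0,0],[0,0,0],1],[[0,0,0],[0,0,0],1]]'

```text
time: 49.0
tool_pos: [0.6075, 0.0253, 0.0691]
tool_rot: [0.942, -0.333, 0.005, -0.023]
contact_force: [-0.4, 0.3, -2.0]
gripper_width: 0.687
```

>>> drive_tool --motion '[[[0,0.06,-0.08],[0,0,0],1],[[0,0.06,-0.08],[0,0,0],1],[[0,0,0],[0,0,0],1],[[0,0,0],[0,0,0],1]]'

```text
time: 49.4
tool_pos: [0.607, 0.0253, 0.0631]
tool_rot: [0.943, -0.333, 0.006, -0.023]
contact_force: [0.6, 0.3, -1.4]
gripper_width: 0.683
```

>>> drive_tool --motion '[[[0,0.06,-0.08],[0,0,0],1],[[0,0,0],[0,0,0],1],[[0,0,0],[0,0,0],1]]'

```text
time: 49.7
tool_pos: [0.6071, 0.0252, 0.0608]
tool_rot: [0.943, -0.333, 0.006, -0.023]
contact_force: [0.1, 0.4, -1.8]
gripper_width: 0.686
```

>>> drive_tool --motion '[[[0,0.05,-0.06],[0,0,0],1],[[0,0,0],[0,0,0],1],[[0,0,0],[0,0,0],1]]'

```text
time: 50.0
tool_pos: [0.6074, 0.0252, 0.0594]
tool_rot: [0.943, -0.333, 0.006, -0.023]
contact_force: [0.6, -0.1, 1.0]
gripper_width: 0.683
```

>>> drive_tool --motion '[[[0,0.03,-0.04],[0,0,0],1],[[0,0,0],[0,0,0],1],[[0,0,0],[0,0,0],1]]'

```text
time: 50.3
tool_pos: [0.6074, 0.0251, 0.0583]
tool_rot: [0.943, -0.333, 0.006, -0.023]
contact_force: [-1.3, -1.8, 3.4]
gripper_width: 0.68
```

>>> drive_tool --motion '[[[0,0,0],[0,0,0],-1],[[0,0,0],[0,0,0],-1],[[0,0,0],[0,0,0],-1],[[0,0,0],[0,0,0],-1],[[0,0,0],[0,0,0],-1],[[0,-0.5,0],[0,0,0],-1],[[0,-1,0],[0,0,0],-1],[[0,-1,0],[0,0,0],-1],[[0,-1,0],[0,0,0],-1],[[0,-1,0],[0,0,0],-1],[[0,-1,0],[0,0,0],-1],[[0,-1,0],[0,0,0],-1]]'

```text
time: 51.5
tool_pos: [0.6008, -0.1027, 0.1611]
tool_rot: [0.942, -0.333, 0.006, -0.023]
contact_force: [0.0, -0.3, -0.3]
gripper_width: 0.999
```

```bash
python3 -c "
from plan import *
f=grab('top')
for r in tiles(f)[0]: print(np.round(r[:5],1),r[5])
for r in tiles(f,.065)[0]: print('at .065',np.round(r[:5],1))
go(([.5784,-.3284,.10],-6.5,-10),([.5784,-.3284,-.001],-6.5,-10))"
```

```text
[610.5  51.3  88.9  56.7  87.1] [247. 204.]
at .065 [605.7  46.9  85.7  54.7  87.1]
13 rows [[-0.02, -0.09, -0.75],[-0.94, 0.06, -0.01]] end [ 0.578  -0.3299  0.1003] minz 0.093 xy range [ 0.578 -0.33 ] [ 0.601 -0.119]
4 rows [[0.0, 0.99, 0.19],[0.01, -0.0, -0.01]] end [ 5.779e-01 -3.287e-01 -5.000e-04] minz -0.0 xy range [ 0.578 -0.33 ] [ 0.578 -0.329]
```

```bash
python3 -c "
from plan import *
f=grab('top');cv2.imwrite('pics/t10.png',cv2.resize(f['img'][160:290,150:390],None,fx=3.3,fy=3.3,interpolation=2))
m=tiles(f)[1];n,l,s,c=cv2.connectedComponentsWithStats(m.astype(np.uint8));print([(s[i].tolist()) for i in range(1,n) if s[i][4]>20])"
```

```text
[[212, 190, 24, 3, 48], [235, 196, 25, 17, 305]]
```

View pics/t10.png

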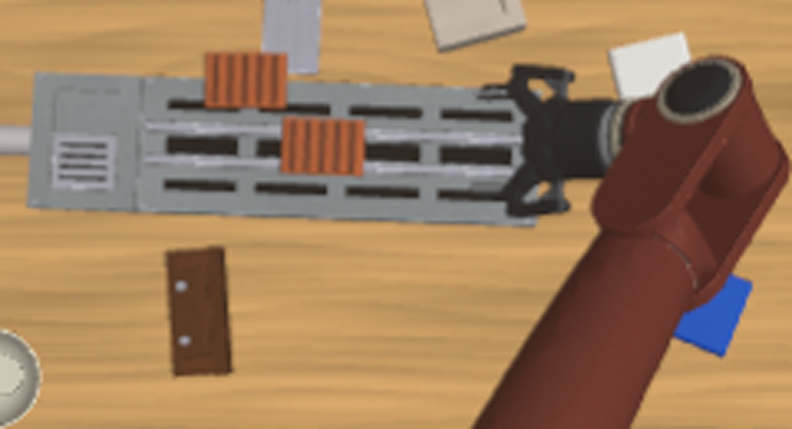

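```bash
python3 -c "
from plan import *
f=grab('top')
m=tiles(f,roi=(165,196,200,242))[1]
v,u=np.nonzero(m);P=np.array([world(f,a,b) for a,b in zip(u,v)]);c=P.mean(0);V=np.linalg.svd(P-c)[2];print(len(P),c,P.min(0),P.max(0),V[2])
for z in(.053,.06):print([np.round(r[:5],1) for r in rect(f,m,z)])
print(np.array([[world(f,a,b)[2] for a in range(210,240,3)] for b in range(174,196,2)]).round(3))
fs=grab('scene')
h=cv2.cvtColor(fs['img'],cv2.COLOR_BGR2HSV)
cv2.imwrite('pics/s11.png',cv2.resize(fs['img'][130:250,280:400],None,fx=5,fy=5,interpolation=2))"
```

```text
323 [0.67983573 0.12993216 0.05732187] [ 0.47517422 -0.07437437  0.0419239 ] [0.7101113  0.17377035 1.48363204] [-0.98846131  0.06166438 -0.13835367]
[array([680.7, 130.5,  84.5,  57.5,  86.6])]
[array([679.7, 129.5,  84.1,  57.2,  86.6])]
[[ 0.008 -0.002  0.004 -0.002 -0.005  0.003  0.004 -0.    -0.     0.001]
 [-0.003  0.054  0.052  0.057  0.054  0.049  0.054  0.054  0.056 -0.003]
 [ 0.006  0.053  0.059  0.056  0.047  0.051  0.053  0.052  0.052  0.002]
 [-0.     0.052  0.057  0.055  0.052  0.047  0.049  0.054  0.053  0.007]
 [ 0.007  0.05   0.059  0.059  0.049  0.054  0.06   0.048  0.049 -0.004]
 [ 0.04   0.056  0.056  0.056  0.056  0.055  0.05   0.053  0.053  0.038]
 [ 0.036  0.053  0.049  0.056  0.054  0.062  0.049  0.05   0.054  0.045]
 [ 0.036  0.05   0.054  0.056  0.054  0.052  0.055  0.051  0.055  0.037]
 [ 0.04   0.056  0.049  0.047  0.052  0.057  0.054  0.053  0.053  0.042]
 [ 0.039  0.038  0.037  0.041  0.043  0.047  0.046  0.043  0.047  0.037]
 [ 0.042  0.043  0.042  0.037  0.038  0.036  0.043  0.047  0.034  0.037]]
```

View pics/s11.png

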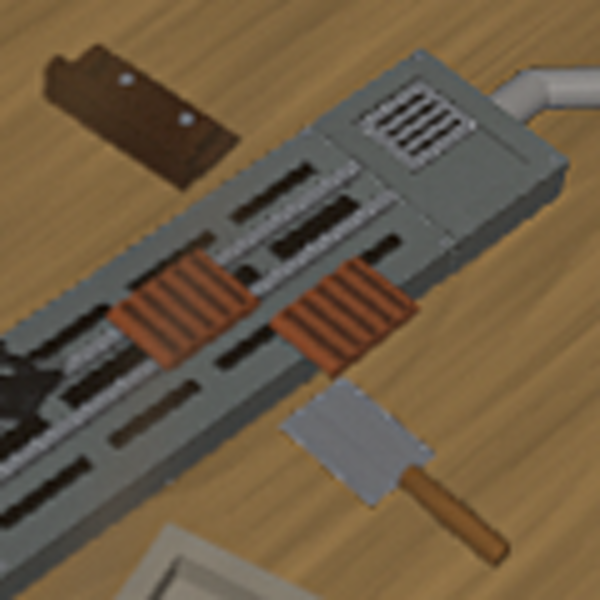

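```bash
python3 -c "
from plan import *
go(([.6855,.130,.14],-3,0),([.6855,.130,.07],-3,0))"
```

```text
11 rows [[0.27, 0.48, 0.75],[-0.93, 0.01, 0.0]] end [0.6872 0.1303 0.1403] minz 0.14 xy range [ 0.609 -0.081] [0.687 0.13 ]
3 rows [[-0.02, 0.94, -0.0],[0.01, -0.01, 0.0]] end [0.6857 0.1303 0.0698] minz 0.07 xy range [0.686 0.13 ] [0.687 0.13 ]
```

>>> drive_tool --motion '[[[0.27,0.48,0.75],[-0.93,0.01,0],-1],[[0.27,0.48,0.75],[-0.93,0.01,0],-1],[[0.27,0.48,0.75],[-0.93,0.01,0],-1],[[0.27,0.48,0.75],[-0.93,0.01,0],-1],[[0.27,0.48,0.75],[-0.93,0.01,0],-1],[[0.27,0.48,0.75],[-0.93,0.01,0],-0.7],[[0.27,0.48,0.75],[-0.93,0.01,0],-0.7],[[0.27,0.48,0.75],[-0.93,0.01,0],-0.7],[[0.27,0.48,0.75],[-0.93,0.01,0],-0.7],[[0.27,0.48,0.75],[-0.93,0.01,0],-0.7],[[0.27,0.48,0.75],[-0.93,0.01,0],-0.7],[[0,0,0],[0,0,0],-0.7]]'

```text
time: 52.9
tool_pos: [0.6846, 0.1361, 0.1364]
tool_rot: [-0.706, 0.707, -0.019, 0.015]
contact_force: [-0.0, -0.5, -1.1]
gripper_width: 0.846
```

```bash
python3 -c "
from plan import *
print((Rt(-3,0).inv()*cur()[1]).as_rotvec(degrees=True).round(1))
f=grab('scene');m=tiles(f,roi=(170,215,330,370))[1];print([(np.round(r[:5],1),r[5]) for r in rect(f,m,.053)])
go(([.6855,.130,.07],-3,0),([.6855,.130,.039],-3,0))"
```

```text
[-0.1 -0.2  0.3]
[]
3 rows [[0.01, 0.9, -0.05],[0.01, 0.01, -0.02]] end [0.6852 0.1302 0.0697] minz 0.07 xy range [0.685 0.13 ] [0.685 0.133]
2 rows [[0.01, 0.61, -0.0],[-0.01, -0.0, 0.0]] end [0.6857 0.1302 0.0392] minz 0.039 xy range [0.685 0.13 ] [0.686 0.13 ]
```

>>> drive_tool --motion '[[[0.01,0.9,-0.05],[0,0,0],-0.7],[[0.01,0.9,-0.05],[0,0,0],-0.7],[[0.01,0.8,-0.05],[0,0,0],-0.7],[[0,0.3,0],[0,0,0],-0.7],[[0,0,0],[0,0,0],-0.7],[[0,0,0],[0,0,0],-0.7]]'

```text
time: 53.55
tool_pos: [0.6877, 0.1267, 0.0685]
tool_rot: [-0.706, 0.707, -0.019, 0.02]
contact_force: [0.0, 0.0, 0.6]
gripper_width: 0.851
```

>>> drive_tool --motion '[[[-0.08,0.3,0],[0,0,0],-0.7],[[0,0.3,0],[0,0,0],-0.7],[[0,0.15,0],[0,0,0],-0.7],[[0,0,0],[0,0,0],-0.7]]'

```text
time: 53.95
tool_pos: [0.6846, 0.1272, 0.0476]
tool_rot: [-0.706, 0.707, -0.02, 0.019]
contact_force: [0.5, 0.1, -0.6]
gripper_width: 0.853
```

>>> drive_tool --motion '[[[0,0.14,0],[0,0,0],-0.7],[[0,0.14,0],[0,0,0],-0.7],[[0,0.14,0],[0,0,0],-0.7],[[0,0,0],[0,0,0],-0.7],[[0,0,0],[0,0,0],-0.7]]'

```text
time: 54.45
tool_pos: [0.6853, 0.1271, 0.0381]
tool_rot: [-0.706, 0.707, -0.02, 0.019]
contact_force: [1.0, -0.6, 1.1]
gripper_width: 0.854
```

No contact. Close, lift, look.

>>> drive_tool --motion '[[[0,0,0],[0,0,0],1],[[0,0,0],[0,0,0],1],[[0,0,0],[0,0,0],1],[[0,0,0],[0,0,0],1],[[0,0,0],[0,0,0],1],[[0,0,0],[0,0,0],1]]'

```text
time: 55.05
tool_pos: [0.686, 0.1272, 0.0391]
tool_rot: [-0.706, 0.707, -0.019, 0.02]
contact_force: [0.3, -0.5, 4.9]
gripper_width: 0.683
```

>>> drive_tool --motion '[[[0,-0.2,0],[0,0,0],1],[[0,-0.5,0],[0,0,0],1],[[0,-0.5,0],[0,0,0],1],[[0,-0.5,0],[0,0,0],1],[[0,0,0],[0,0,0],1],[[0,0,0],[0,0,0],1]]'

```text
time: 55.65
tool_pos: [0.6858, 0.1272, 0.0818]
tool_rot: [-0.706, 0.707, -0.019, 0.02]
contact_force: [0.4, -0.0, -0.9]
gripper_width: 0.686
```

```bash
python3 -c "
from plan import *
f=grab('scene');cv2.imwrite('pics/s12.png',cv2.resize(f['img'][100:230,280:410],None,fx=4.6,fy=4.6,interpolation=2))
go(([.6115,.152,.08],-2.2,0),([.6115,.152,.052],-2.2,0))"
```

```text
3 rows [[-1.0, 0.01, 0.28],[0.01, -0.06, -0.0]] end [0.6113 0.1519 0.0801] minz 0.08 xy range [0.611 0.136] [0.661 0.152]
2 rows [[0.0, 0.56, 0.0],[-0.01, -0.01, -0.0]] end [0.6113 0.1519 0.0521] minz 0.052 xy range [0.611 0.152] [0.611 0.152]
```

View pics/s12.png

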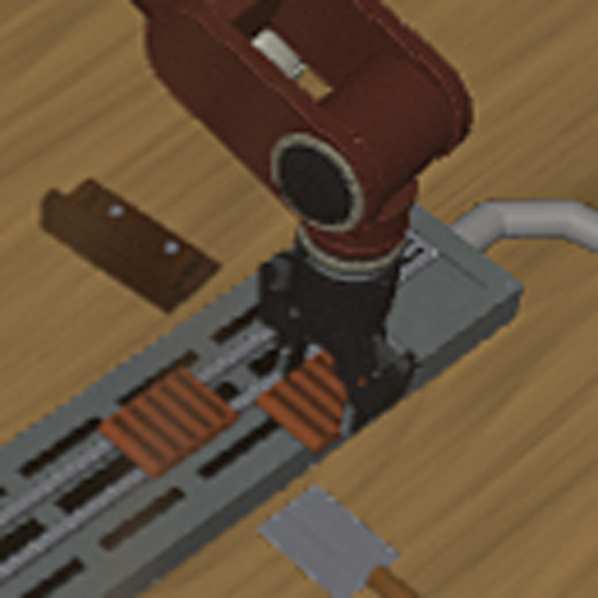

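>>> drive_tool --motion '[[[-1,0,0.28],[0,-0.06,0],1],[[-1,0,0.28],[0,-0.06,0],1],[[-1,0,0.28],[0,-0.06,0],1],[[0,0,0],[0,0,0],1],[[0,0.4,0],[0,0,0],1],[[0,0.4,0],[0,0,0],1],[[0,0.2,0],[0,0,0],1],[[0,0,0],[0,0,0],1],[[0,0,0],[0,0,0],1]]'

```text
time: 56.6
tool_pos: [0.6117, 0.1517, 0.0553]
tool_rot: [-0.706, 0.707, -0.014, 0.014]
contact_force: [0.5, -0.4, -0.4]
gripper_width: 0.682
```

>>> drive_tool --motion '[[[0,0.06,0],[0,0,0],1],[[0,0,0],[0,0,0],1],[[0,0,0],[0,0,0],1]]'

```text
time: 56.9
tool_pos: [0.6117, 0.1519, 0.0546]
tool_rot: [-0.707, 0.707, -0.014, 0.014]
contact_force: [-0.3, 0.1, -0.7]
gripper_width: 0.68
```

>>> drive_tool --motion '[[[0,0.08,0],[0,0,0],1],[[0,0,0],[0,0,0],1],[[0,0,0],[0,0,0],1]]'

```text
time: 57.2
tool_pos: [0.6114, 0.1519, 0.0522]
tool_rot: [-0.706, 0.707, -0.014, 0.014]
contact_force: [-0.1, 0.3, -0.8]
gripper_width: 0.682
```

>>> drive_tool --motion '[[[0,0.04,0],[0,0,0],1],[[0,0,0],[0,0,0],1],[[0,0,0],[0,0,0],1]]'

```text
time: 57.5
tool_pos: [0.6115, 0.1519, 0.0514]
tool_rot: [-0.707, 0.707, -0.014, 0.014]
contact_force: [0.2, 0.4, -1.5]
gripper_width: 0.681
```

>>> drive_tool --motion '[[[0,0.03,0],[0,0,0],1],[[0,0,0],[0,0,0],-1],[[0,0,0],[0,0,0],-1],[[0,0,0],[0,0,0],-1],[[0,0,0],[0,0,0],-1],[[0,-0.5,0],[0,0,0],-1],[[0,-1,0],[0,0,0],-1],[[0,-1,0],[0,0,0],-1],[[0,-1,0],[0,0,0],-1],[[0,0,-1],[0,0,0],-1],[[0,0,-1],[0,0,0],-1],[[0,0,-1],[0,0,0],-1]]'

```text
time: 58.7
tool_pos: [0.609, 0.0764, 0.1398]
tool_rot: [-0.707, 0.707, -0.013, 0.014]
contact_force: [-0.3, -0.2, -0.1]
gripper_width: 1.001
```

```bash
cat >> plan.py <<'E'
def chk():
    f=grab('top')
    for r in tiles(f,.013,(200,270,300,385))[0]: print('bench',np.round(r[:5],1),r[5])
    for r in tiles(f,.065,(170,235,180,318))[0]: print('box  ',np.round(r[:5],1),r[5])
E
python3 -c "
from plan import *
chk()
go(([.5784,-.3284,.10],-6.5,-10))"
```

```text
bench [ 576.3 -346.3   86.6   59.4   83.4] [355. 213.]
box   [604.3  24.2  53.4  39.1 179.7] [254. 205.]
16 rows [[-0.0, 0.18, -1.0],[-0.12, 0.05, 0.01]] end [ 0.5787 -0.3299  0.1008] minz 0.101 xy range [ 0.579 -0.33 ] [0.608 0.048]
```

>>> drive_tool --motion '[[[0,0.18,-1],[-0.12,0.05,0],-1],[[0,0.18,-1],[-0.12,0.05,0],-1],[[0,0.18,-1],[-0.12,0.05,0],-1],[[0,0.18,-1],[-0.12,0.05,0],-1],[[0,0.18,-1],[-0.12,0.05,0],-1],[[0,0.18,-1],[-0.12,0.05,0],-1],[[0,0.18,-1],[-0.12,0.05,0],-1],[[0,0.18,-1],[-0.12,0.05,0],-1]]'

```text
time: 59.55
tool_pos: [0.5978, -0.1248, 0.1107]
tool_rot: [-0.676, 0.736, -0.027, 0.026]
contact_force: [0.6, 0.9, 0.4]
gripper_width: 1.003
```

>>> drive_tool --motion '[[[0,0.18,-1],[-0.12,0.05,0],-1],[[0,0.18,-1],[-0.12,0.05,0],-1],[[0,0.18,-1],[-0.12,0.05,0],-1],[[0,0.18,-1],[-0.12,0.05,0],-1],[[0,0.18,-1],[-0.12,0.05,0],-1],[[0,0.18,-1],[-0.12,0.05,0],-1],[[0,0.18,-1],[-0.12,0.05,0],-1],[[0,0.18,-1],[-0.12,0.05,0],-1],[[0,0,0],[0,0,0],-1]]'

```text
time: 60.45
tool_pos: [0.5794, -0.3283, 0.0994]
tool_rot: [-0.643, 0.764, -0.04, 0.039]
contact_force: [0.3, 0.7, 0.7]
gripper_width: 0.999
```

```bash
python3 -c "
from plan import *
print((Rt(-6.5,0).inv()*cur()[1]).as_rotvec(degrees=True).round(1))
chk()
go(([.5795,-.3284,-.002],-6.5,-10,6))"
```

```text
[-9.7 -0.1 -0.4]
box   [605.7  46.7  85.3  54.7  87.1] [248. 204.]
box   [608.6 155.8  82.4  53.6  89.7] [216. 204.]
6 rows [[-0.0, 0.67, 0.1],[-0.01, 0.0, 0.01]] end [ 0.5797 -0.3292 -0.0024] minz -0.002 xy range [ 0.58  -0.329] [ 0.58  -0.327]
```

>>> drive_tool --motion '[[[0,0.67,0.1],[0,0,0],-1],[[0,0.67,0.1],[0,0,0],-1],[[0,0.67,0.1],[0,0,0],-1],[[0,0.67,0.1],[0,0,0],-1],[[0,0.67,0.1],[0,0,0],-1],[[0,0.67,0.1],[0,0,0],-1],[[0,0,0],[0,0,0],-1],[[0,0,0],[0,0,0],-1]]'

```text
time: 61.3
tool_pos: [0.5796, -0.3278, -0.004]
tool_rot: [-0.644, 0.763, -0.04, 0.037]
contact_force: [0.1, 0.3, -0.3]
gripper_width: 1.001
```

>>> drive_tool --motion '[[[0,0.05,0],[0,0,0],-1],[[0,0,0],[0,0,0],-1],[[0,0,0],[0,0,0],-1]]'

```text
time: 61.6
tool_pos: [0.5804, -0.3286, -0.0034]
tool_rot: [-0.644, 0.763, -0.039, 0.038]
contact_force: [-0.0, -0.5, 0.5]
gripper_width: 1.0
```

>>> drive_tool --motion '[[[0,-0.06,0],[0,0,0],-1],[[0,0,0],[0,0,0],1],[[0,0,0],[0,0,0],1],[[0,0,0],[0,0,0],1],[[0,0,0],[0,0,0],1],[[0,0,0],[0,0,0],1],[[0,0,0],[0,0,0],1],[[0,0,0],[0,0,0],1]]'

```text
time: 62.4
tool_pos: [0.5804, -0.3282, -0.0022]
tool_rot: [-0.644, 0.763, -0.039, 0.038]
contact_force: [1.1, 1.2, 4.9]
gripper_width: 0.682
```

>>> drive_tool --motion '[[[0,-0.4,-0.07],[0,0,0],1],[[0,-0.8,-0.14],[0,0,0],1],[[0,-0.98,-0.17],[0,0,0],1],[[0,-0.98,-0.17],[0,0,0],1],[[0,-0.98,-0.17],[0,0,0],1],[[0,-0.98,-0.17],[0,0,0],1],[[0,-0.98,-0.17],[0,0,0],1],[[0,0,0],[0,0,0],1]]'

```text
time: 63.2
tool_pos: [0.5807, -0.3296, 0.1563]
tool_rot: [-0.643, 0.764, -0.038, 0.04]
contact_force: [0.6, -0.7, -1.1]
gripper_width: 0.683
```

```bash
python3 -c "
from plan import *
print(cur()[0])
go(([.431,.0,.19],3.2,20),([.430,.127,.187],3.2,60.5))"
```

```text
[ 0.58065871 -0.32956176  0.15628249]
14 rows [[-0.46, -0.03, 0.94],[0.43, -0.13, 0.02]] end [ 0.4318 -0.0007  0.1899] minz 0.148 xy range [ 0.432 -0.305] [ 0.572 -0.001]
9 rows [[0.02, 0.37, 0.45],[0.89, -0.0, 0.01]] end [0.4297 0.1277 0.1868] minz 0.177 xy range [0.43  0.013] [0.432 0.128]
```

>>> drive_tool --motion '[[[-0.46,-0.03,0.94],[0.43,-0.13,0.02],1],[[-0.46,-0.03,0.94],[0.43,-0.13,0.02],1],[[-0.46,-0.03,0.94],[0.43,-0.13,0.02],1],[[-0.46,-0.03,0.94],[0.43,-0.13,0.02],1],[[-0.46,-0.03,0.94],[0.43,-0.13,0.02],1],[[-0.46,-0.03,0.94],[0.43,-0.13,0.02],1],[[-0.46,-0.03,0.94],[0.43,-0.13,0.02],1],[[-0.46,-0.03,0.94],[0.43,-0.13,0.02],1],[[-0.46,-0.03,0.94],[0.43,-0.13,0.02],1],[[-0.46,-0.03,0.94],[0.43,-0.13,0.02],1],[[-0.46,-0.03,0.94],[0.43,-0.13,0.02],1],[[-0.46,-0.03,0.94],[0.43,-0.13,0.02],1]]'

```text
time: 64.4
tool_pos: [0.453, -0.042, 0.17]
tool_rot: [0.8, -0.599, -0.004, 0.014]
contact_force: [-0.8, 0.2, -1.1]
gripper_width: 0.682
```

>>> drive_tool --motion '[[[-0.46,-0.03,0.94],[0.43,-0.13,0.02],1],[[-0.46,-0.03,0.94],[0.43,-0.13,0.02],1],[[0.02,0.37,0.45],[0.89,0,0.01],1],[[0.02,0.37,0.45],[0.89,0,0.01],1],[[0.02,0.37,0.45],[0.89,0,0.01],1],[[0.02,0.37,0.45],[0.89,0,0.01],1],[[0.02,0.37,0.45],[0.89,0,0.01],1],[[0.02,0.37,0.45],[0.89,0,0.01],1],[[0.02,0.37,0.45],[0.89,0,0.01],1],[[0.02,0.37,0.45],[0.89,0,0.01],1],[[0.02,0.37,0.45],[0.89,0,0.01],1],[[0,0,0],[0,0,0],1]]'

```text
time: 65.6
tool_pos: [0.4263, 0.1296, 0.1819]
tool_rot: [0.967, -0.254, 0.001, 0.028]
contact_force: [-0.2, -0.5, -2.0]
gripper_width: 0.685
```

```bash
python3 -c "
from plan import *
print(cur()[0],(Rt(3.2,0).inv()*cur()[1]).as_rotvec(degrees=True).round(1))
tilefit();chk()
go(([.430,.155,.066],3.2,60.4,6))"
```

```text
[0.42630933 0.12961012 0.18192898] [60.6  0.5  0.8]
230 c [0.4253 0.1122 0.1783] ext [0.397 0.094 0.131] [0.453 0.13  0.216] n [-0.065  0.936 -0.347] lean 20.3
box   [605.7  46.7  85.3  54.7  87.1] [247. 204.]
box   [608.6 155.9  82.6  53.6  89.7] [214. 204.]
6 rows [[0.03, 0.54, -0.6],[-0.0, -0.02, -0.01]] end [0.4298 0.1551 0.0653] minz 0.065 xy range [0.428 0.133] [0.43  0.155]
```

>>> drive_tool --motion '[[[0.03,0.54,-0.6],[0,0,0],1],[[0.03,0.54,-0.6],[0,0,0],1],[[0.03,0.54,-0.6],[0,0,0],1],[[0.03,0.54,-0.6],[0,0,0],1],[[0.03,0.54,-0.6],[0,0,0],1],[[0.03,0.54,-0.6],[0,0,0],1],[[0,0,0],[0,0,0],1],[[0,0.12,0.08],[0,0,0],1],[[0,0,0],[0,0,0],1],[[0,0,0],[0,0,0],1]]'

```text
time: 66.7
tool_pos: [0.4308, 0.1585, 0.0681]
tool_rot: [0.967, -0.255, -0.004, 0.027]
contact_force: [0.2, 0.1, -1.7]
gripper_width: 0.682
```

>>> drive_tool --motion '[[[0,0.04,-0.07],[0,0,0],1],[[0,0.04,-0.07],[0,0,0],1],[[0,0,0],[0,0,0],1],[[0,0,0],[0,0,0],1]]'

```text
time: 67.1
tool_pos: [0.4299, 0.1588, 0.0629]
tool_rot: [0.967, -0.254, -0.002, 0.028]
contact_force: [0.4, 0.3, -1.2]
gripper_width: 0.68
```

>>> drive_tool --motion '[[[0,0.03,-0.06],[0,0,0],1],[[0,0,0],[0,0,0],1],[[0,0,0],[0,0,0],1]]'

```text
time: 67.4
tool_pos: [0.4299, 0.1588, 0.0612]
tool_rot: [0.967, -0.254, -0.002, 0.028]
contact_force: [0.1, 0.7, -1.9]
gripper_width: 0.682
```

>>> drive_tool --motion '[[[0,0.04,-0.08],[0,0,0],1],[[0,0,0],[0,0,0],1],[[0,0,0],[0,0,0],1]]'

```text
time: 67.7
tool_pos: [0.4298, 0.1587, 0.059]
tool_rot: [0.967, -0.254, -0.002, 0.028]
contact_force: [-0.4, -0.3, -1.3]
gripper_width: 0.68
```

>>> drive_tool --motion '[[[0,0.03,-0.05],[0,0,0],1],[[0,0,0],[0,0,0],1],[[0,0,0],[0,0,0],1]]'

```text
time: 68.0
tool_pos: [0.4298, 0.1587, 0.0576]
tool_rot: [0.967, -0.254, -0.002, 0.028]
contact_force: [0.0, 0.4, -2.3]
gripper_width: 0.679
```

>>> drive_tool --motion '[[[0,0.02,-0.04],[0,0,0],1],[[0,0,0],[0,0,0],1],[[0,0,0],[0,0,0],1]]'

```text
time: 68.3
tool_pos: [0.43, 0.1587, 0.0569]
tool_rot: [0.967, -0.254, -0.003, 0.028]
contact_force: [-0.0, 0.2, 1.4]
gripper_width: 0.681
```

>>> drive_tool --motion '[[[0,0.1,0.06],[0,0,0],1],[[0,0.07,0.05],[0,0,0],1],[[0,0,0],[0,0,0],1]]'

```text
time: 68.6
tool_pos: [0.4298, 0.1639, 0.0569]
tool_rot: [0.967, -0.254, -0.003, 0.028]
contact_force: [1.4, -0.2, 0.8]
gripper_width: 0.684
```

Touching the bench at the same height as before; release, back off and go over for the second grip.

>>> drive_tool --motion '[[[0,0,0],[0,0,0],-1],[[0,0,0],[0,0,0],-1],[[0,0,0],[0,0,0],-1],[[0,0,0],[0,0,0],-1],[[0,0,0],[0,0,0],-1],[[0,-0.5,0],[0,0,0],-1],[[0,-1,0],[0,0,0],-1],[[0,-1,0],[0,0,0],-1],[[0,-1,0],[0,0,0],-1],[[0,-0.5,0.9],[0,0,0],-1],[[0,-0.5,0.9],[0,0,0],-1],[[0,-0.5,0.9],[0,0,0],-1]]'

```text
time: 69.8
tool_pos: [0.4349, 0.0873, 0.1784]
tool_rot: [0.967, -0.254, -0.002, 0.027]
contact_force: [0.1, -0.2, 0.5]
gripper_width: 1.001
```

>>> drive_tool --motion '[[[0,-0.5,0.9],[0,0,0],-1],[[0,-0.5,0.9],[-1,0,0],-1],[[0,0,0],[-1,0,0],-1],[[0,0,0],[-1,0,0],-1],[[0,0,0],[-1,0,0],-1],[[0,0,0],[-1,0,0],-1],[[0,0,0],[-1,0,0],-1],[[0,0,0],[-1,0,0],-1],[[0,0,0],[-1,0,0],-1],[[0,0,0],[-1,0,0],-1]]'

```text
time: 70.8
tool_pos: [0.4354, 0.0878, 0.2294]
tool_rot: [0.795, -0.607, -0.013, 0.024]
contact_force: [0.2, 0.3, 0.6]
gripper_width: 1.0
```

```bash
python3 -c "
from plan import *
print(cur()[0],(Rt(3.2,0).inv()*cur()[1]).as_rotvec(degrees=True).round(1))
tilefit();chk()
G=np.array([.4295,.162,.067]);d=dirn(3.2,-58);T=G+.007*d
go((T-.09*d+[0,0,.03],3.2,-58))"
```

```text
[0.43539399 0.08782127 0.22942384] [15.3  0.2  0.5]
111 c [0.4293 0.1622 0.0684] ext [0.398 0.151 0.049] [0.458 0.175 0.083] n [-0.061  0.815 -0.577] lean 35.2
box   [605.7  45.8  83.9  54.7  87.1] [247. 204.]
box   [608.6 155.9  82.6  53.6  89.7] [216. 204.]
15 rows [[-0.0, 0.11, 0.47],[-0.98, 0.0, -0.01]] end [0.4273 0.2324 0.1407] minz 0.141 xy range [0.427 0.101] [0.435 0.232]
```

```bash
python3 -c "
from plan import *
f=grab('top'); h=cv2.cvtColor(f['img'],cv2.COLOR_BGR2HSV);m=(h[...,0]<12)&(h[...,1]>150)&(h[...,2]>100)
v,u=np.nonzero(m[225:285,200:250]);P=np.array([world(f,a+200,b+225) for a,b in zip(u,v)])
P=P[(P[:,0]>.402)&(P[:,0]<.455)&(P[:,2]>.005)&(P[:,2]<.1)&(P[:,1]<.19)]
for z in np.arange(.01,.09,.01):
  s=P[abs(P[:,2]-z)<.005]; print(round(z,2),len(s),np.median(s[:,1]).round(4) if len(s) else '', s[:,1].min().round(3) if len(s) else '')
"
```

```text
0.01 0  
0.02 0  
0.03 0  
0.04 0  
0.05 4 0.1549 0.151
0.06 34 0.1569 0.151
0.07 33 0.1624 0.156
0.08 46 0.1686 0.161
```

```bash
python3 -c "
from plan import *
G=np.array([.4295,.163,.0625]);d=dirn(3.2,-60);T=G+.006*d
go((T-.09*d+[0,0,.03],3.2,-60),(T-.04*d,3.2,-60),(T,3.2,-60))"
```

```text
16 rows [[-0.0, 0.11, 0.46],[-0.94, 0.0, -0.01]] end [0.4269 0.2361 0.1333] minz 0.133 xy range [0.427 0.101] [0.435 0.236]
3 rows [[-0.02, 0.86, 0.33],[-0.03, -0.0, 0.02]] end [0.4282 0.1929 0.0794] minz 0.079 xy range [0.427 0.193] [0.428 0.222]
2 rows [[-0.01, 0.81, -0.01],[0.01, -0.0, 0.01]] end [0.4297 0.1576 0.0596] minz 0.06 xy range [0.429 0.158] [0.43  0.175]
```

>>> drive_tool --motion '[[[0,0.11,0.46],[-0.94,0,-0.01],-1],[[0,0.11,0.46],[-0.94,0,-0.01],-1],[[0,0.11,0.46],[-0.94,0,-0.01],-1],[[0,0.11,0.46],[-0.94,0,-0.01],-1],[[0,0.11,0.46],[-0.94,0,-0.01],-1],[[0,0.11,0.46],[-0.94,0,-0.01],-1],[[0,0.11,0.46],[-0.94,0,-0.01],-1],[[0,0.11,0.46],[-0.94,0,-0.01],-1]]'

```text
time: 71.75
tool_pos: [0.4303, 0.1781, 0.2052]
tool_rot: [-0.558, 0.83, 0.021, -0.016]
contact_force: [0.5, 0.8, 0.3]
gripper_width: 1.002
```

>>> drive_tool --motion '[[[0,0.11,0.46],[-0.94,0,-0.01],-1],[[0,0.11,0.46],[-0.94,0,-0.01],-1],[[0,0.11,0.46],[-0.94,0,-0.01],-1],[[0,0.11,0.46],[-0.94,0,-0.01],-1],[[0,0.11,0.46],[-0.94,0,-0.01],-1],[[0,0.11,0.46],[-0.94,0,-0.01],-1],[[0,0.11,0.46],[-0.94,0,-0.01],-1],[[0,0.11,0.46],[-0.94,0,-0.01],-1],[[0,0,0],[0,0,0],-1],[[0,0,0],[0,0,0],-1]]'

```text
time: 72.75
tool_pos: [0.427, 0.2347, 0.1315]
tool_rot: [-0.261, 0.965, 0.028, -0.008]
contact_force: [0.2, -0.2, -0.7]
gripper_width: 1.001
```

```bash
python3 -c "
from plan import *
print(cur()[0],(Rt(3.2,0).inv()*cur()[1]).as_rotvec(degrees=True).round(1))
f=grab('top'); h=cv2.cvtColor(f['img'],cv2.COLOR_BGR2HSV);m=(h[...,0]<12)&(h[...,1]>150)&(h[...,2]>80)
v,u=np.nonzero(m[225:285,200:250]);P=np.array([world(f,a+200,b+225) for a,b in zip(u,v)])
P=P[(P[:,0]>.402)&(P[:,0]<.455)&(P[:,2]>.005)&(P[:,2]<.1)&(P[:,1]<.19)]
for z in np.arange(.01,.09,.01):
  s=P[abs(P[:,2]-z)<.005]; print(round(z,2),len(s),np.median(s[:,1]).round(4) if len(s) else '',np.median(s[:,0]).round(4) if len(s) else '')
G=np.array([.4295,.163,.0625]);d=dirn(3.2,-60);T=G+.006*d
go((T-.04*d,3.2,-60),(T,3.2,-60))"
```

```text
[0.42702635 0.23468076 0.13147733] [-59.7  -0.1  -0. ]
0.01 20 0.1255 0.4297
0.02 34 0.1312 0.4282
0.03 29 0.1374 0.4286
0.04 33 0.1429 0.4288
0.05 31 0.149 0.4291
0.06 33 0.1567 0.4295
0.07 37 0.1627 0.4298
0.08 48 0.1689 0.4303
3 rows [[-0.03, 0.85, 0.33],[-0.03, -0.0, 0.01]] end [0.4278 0.1923 0.0792] minz 0.079 xy range [0.428 0.192] [0.428 0.221]
2 rows [[0.0, 0.8, -0.0],[0.0, -0.01, -0.0]] end [0.4297 0.1577 0.0592] minz 0.059 xy range [0.429 0.158] [0.43  0.175]
```

>>> drive_tool --motion '[[[0,0.85,0.33],[0,0,0],-1],[[0,0.85,0.33],[0,0,0],-1],[[0,0.85,0.33],[0,0,0],-1],[[0.01,0.8,0],[0,0,0],-1],[[0.01,0.8,0],[0,0,0],-1],[[0,0,0],[0,0,0],-1],[[0,0,0],[0,0,0],-1]]'

```text
time: 73.5
tool_pos: [0.433, 0.1588, 0.0599]
tool_rot: [-0.262, 0.964, 0.029, -0.005]
contact_force: [-0.5, 0.5, -0.1]
gripper_width: 0.998
```

>>> drive_tool --motion '[[[0,0,0],[0,0,0],1],[[0,0,0],[0,0,0],1],[[0,0,0],[0,0,0],1],[[0,0,0],[0,0,0],1],[[0,0,0],[0,0,0],1],[[0,0,0],[0,0,0],1],[[0,0,0],[0,0,0],1],[[0,0,0],[0,0,0],1]]'

```text
time: 74.3
tool_pos: [0.433, 0.1593, 0.0594]
tool_rot: [-0.261, 0.965, 0.03, -0.006]
contact_force: [-0.0, 2.6, 6.2]
gripper_width: 0.682
```

>>> drive_tool --motion '[[[0,-0.2,-0.3],[0,0,0],1],[[0,-0.5,-0.8],[0,0,0],1],[[0,-0.53,-0.85],[0,0,0],1],[[0,-0.53,-0.85],[0,0,0],1],[[0,-0.53,-0.85],[0,0,0],1],[[0,-0.53,-0.85],[0,0,0],1],[[0,0,0],[0,0,0],1],[[0,0,0],[0,0,0],1]]'

```text
time: 75.1
tool_pos: [0.4314, 0.1627, 0.1903]
tool_rot: [-0.262, 0.965, 0.029, -0.007]
contact_force: [0.2, -0.4, -1.4]
gripper_width: 0.686
```

```bash
python3 -c "
from plan import *
print(cur()[0],(Rt(3.2,0).inv()*cur()[1]).as_rotvec(degrees=True).round(1))
tilefit();chk()"
```

```text
[0.43139514 0.16273084 0.19031442] [-59.6  -0.1  -0.2]
323 c [0.4309 0.1504 0.1766] ext [0.401 0.124 0.137] [0.459 0.175 0.212] n [-0.041  0.823 -0.566] lean 34.5
box   [605.7  45.9  83.7  54.7  87.1] [248. 204.]
box   [608.6 155.9  82.6  53.6  89.7] [215. 203.]
```

```bash
python3 -c "
from plan import *
go(([.603,-.089,.155],-2.2,58),([.603,-.089,.07],-2.2,58))"
```

```text
24 rows [[0.28, 0.1, -0.5],[0.98, 0.06, 0.0]] end [ 0.603  -0.0885  0.157 ] minz 0.157 xy range [ 0.438 -0.088] [0.603 0.154]
3 rows [[-0.0, 0.61, -0.99],[-0.0, -0.01, 0.02]] end [ 0.603  -0.089   0.0698] minz 0.07 xy range [ 0.603 -0.089] [ 0.603 -0.089]
```

>>> drive_tool --motion '[[[0.28,0.1,-0.5],[0.98,0.06,0],1],[[0.28,0.1,-0.5],[0.98,0.06,0],1],[[0.28,0.1,-0.5],[0.98,0.06,0],1],[[0.28,0.1,-0.5],[0.98,0.06,0],1],[[0.28,0.1,-0.5],[0.98,0.06,0],1],[[0.28,0.1,-0.5],[0.98,0.06,0],1],[[0.28,0.1,-0.5],[0.98,0.06,0],1],[[0.28,0.1,-0.5],[0.98,0.06,0],1],[[0.28,0.1,-0.5],[0.98,0.06,0],1],[[0.28,0.1,-0.5],[0.98,0.06,0],1],[[0.28,0.1,-0.5],[0.98,0.06,0],1],[[0.28,0.1,-0.5],[0.98,0.06,0],1]]'

```text
time: 76.4
tool_pos: [0.5195, 0.0292, 0.2446]
tool_rot: [-0.703, 0.711, 0.013, 0.008]
contact_force: [-0.3, 0.1, -0.3]
gripper_width: 0.683
```

>>> drive_tool --motion '[[[0.28,0.1,-0.5],[0.98,0.06,0],1],[[0.28,0.1,-0.5],[0.98,0.06,0],1],[[0.28,0.1,-0.5],[0.98,0.06,0],1],[[0.28,0.1,-0.5],[0.98,0.06,0],1],[[0.28,0.1,-0.5],[0.98,0.06,0],1],[[0.28,0.1,-0.5],[0.98,0.06,0],1],[[0.28,0.1,-0.5],[0.98,0.06,0],1],[[0.28,0.1,-0.5],[0.98,0.06,0],1],[[0.28,0.1,-0.5],[0.98,0.06,0],1],[[0.28,0.1,-0.5],[0.98,0.06,0],1],[[0.28,0.1,-0.5],[0.98,0.06,0],1],[[0.28,0.1,-0.5],[0.98,0.06,0],1]]'

```text
time: 77.6
tool_pos: [0.6034, -0.0883, 0.1567]
tool_rot: [0.962, -0.273, 0.006, -0.022]
contact_force: [0.1, -0.1, -0.7]
gripper_width: 0.686
```

```bash
python3 -c "
from plan import *
print(cur()[0],(Rt(-2.2,0).inv()*cur()[1]).as_rotvec(degrees=True).round(1))
f=grab('top')
h=cv2.cvtColor(f['img'],cv2.COLOR_BGR2HSV);m=(h[...,0]<12)&(h[...,1]>150)&(h[...,2]>80);m[:180]=0;m[235:]=0;m[:,:250]=0;m[:,320:]=0
v,u=np.nonzero(m);P=np.array([world(f,a,b) for a,b in zip(u,v)]);P=P[(P[:,2]>.1)&(P[:,2]<.25)];c=P.mean(0);print(len(P),c,P.min(0),P.max(0),np.linalg.svd(P-c)[2][2])
go(([.603,-.089,.072],-2.2,58,4))"
```

```text
[ 0.60343402 -0.08830808  0.15665956] [58.3  0.4 -0.2]
377 [ 0.60274121 -0.06612509  0.16374486] [ 0.57598777 -0.109969    0.15430154] [ 0.63358793 -0.02358583  0.17483573] [0.01231226 0.1121953  0.99360989]
4 rows [[0.01, 0.42, -0.68],[-0.03, -0.03, 0.02]] end [ 0.6029 -0.089   0.0714] minz 0.071 xy range [ 0.602 -0.089] [ 0.603 -0.089]
```

>>> drive_tool --motion '[[[0,0.42,-0.68],[0,0,0],1],[[0,0.42,-0.68],[0,0,0],1],[[0,0.42,-0.68],[0,0,0],1],[[0,0.42,-0.68],[0,0,0],1],[[0,0,0],[0,0,0],1],[[0,0.06,-0.1],[0,0,0],1],[[0,0,0],[0,0,0],1],[[0,0,0],[0,0,0],1]]'

```text
time: 78.45
tool_pos: [0.605, -0.0886, 0.0775]
tool_rot: [0.961, -0.275, 0.003, -0.022]
contact_force: [1.0, -0.5, -0.8]
gripper_width: 0.679
```

>>> drive_tool --motion '[[[0,0.05,-0.09],[0,0,0],1],[[0,0,0],[0,0,0],1],[[0,0,0],[0,0,0],1]]'

```text
time: 78.75
tool_pos: [0.6044, -0.0884, 0.074]
tool_rot: [0.961, -0.275, 0.004, -0.022]
contact_force: [-0.1, -0.3, -0.6]
gripper_width: 0.686
```

>>> drive_tool --motion '[[[0,0.05,-0.09],[0,0,0],1],[[0,0,0],[0,0,0],1],[[0,0,0],[0,0,0],1]]'

```text
time: 79.05
tool_pos: [0.6042, -0.0885, 0.0711]
tool_rot: [0.961, -0.275, 0.004, -0.022]
contact_force: [-0.1, -0.2, -1.1]
gripper_width: 0.682
```

>>> drive_tool --motion '[[[0,0.05,-0.09],[0,0,0],1],[[0,0.05,-0.09],[0,0,0],1],[[0,0,0],[0,0,0],1],[[0,0,0],[0,0,0],1]]'

```text
time: 79.45
tool_pos: [0.6043, -0.0887, 0.0659]
tool_rot: [0.961, -0.275, 0.004, -0.022]
contact_force: [0.6, 0.8, -1.4]
gripper_width: 0.685
```

>>> drive_tool --motion '[[[0,0.05,-0.08],[0,0,0],1],[[0,0,0],[0,0,0],1],[[0,0,0],[0,0,0],1]]'

```text
time: 79.75
tool_pos: [0.6043, -0.0887, 0.0637]
tool_rot: [0.961, -0.275, 0.004, -0.022]
contact_force: [-0.3, -0.2, -1.0]
gripper_width: 0.684
```

>>> drive_tool --motion '[[[0,0.03,-0.05],[0,0,0],1],[[0,0,0],[0,0,0],1],[[0,0,0],[0,0,0],1]]'

```text
time: 80.05
tool_pos: [0.6045, -0.0888, 0.0625]
tool_rot: [0.961, -0.275, 0.004, -0.022]
contact_force: [0.1, 1.1, -0.8]
gripper_width: 0.682
```

>>> drive_tool --motion '[[[0,0.03,-0.05],[0,0,0],1],[[0,0,0],[0,0,0],1],[[0,0,0],[0,0,0],1]]'

```text
time: 80.35
tool_pos: [0.6046, -0.0889, 0.0614]
tool_rot: [0.961, -0.275, 0.004, -0.022]
contact_force: [-1.1, -0.0, 1.9]
gripper_width: 0.682
```

>>> drive_tool --motion '[[[0,0.02,-0.04],[0,0,0],1],[[0,0,0],[0,0,0],1],[[0,0,0],[0,0,0],1]]'

```text
time: 80.65
tool_pos: [0.6045, -0.0891, 0.0604]
tool_rot: [0.961, -0.275, 0.004, -0.022]
contact_force: [-2.1, -1.2, 4.5]
gripper_width: 0.686
```

>>> drive_tool --motion '[[[0,0,0],[0,0,0],-1],[[0,0,0],[0,0,0],-1],[[0,0,0],[0,0,0],-1],[[0,0,0],[0,0,0],-1],[[0,0,0],[0,0,0],-1],[[0,-0.5,0],[0,0,0],-1],[[0,-1,0],[0,0,0],-1],[[0,-1,0],[0,0,0],-1],[[0,-1,0],[0,0,0],-1],[[0,-0.5,0.8],[0,0,0],-1],[[0,-0.5,0.8],[0,0,0],-1],[[0,-0.5,0.8],[0,0,0],-1]]'

```text
time: 81.85
tool_pos: [0.6005, -0.1642, 0.1782]
tool_rot: [0.961, -0.275, 0.004, -0.023]
contact_force: [-0.0, -0.6, -0.2]
gripper_width: 1.0
```

```bash
python3 -c "
from plan import *
chk()
f=grab('top')
for u,v in((166,209),(185,209),(175,201),(175,217)): print(world(f,u,v,.04).round(4))
go(([.5,.20,.17],-2.2,0),([.59,.311,.10],-2.2,0))"
```

```text
box   [604.  -53.9  53.4  53.3 179.7] [276. 204.]
box   [605.7  46.9  86.1  54.7  87.1] [248. 204.]
box   [608.6 154.1  85.8  53.6  89.7] [216. 203.]
[0.5918 0.3434 0.04  ]
[0.5915 0.2742 0.04  ]
[0.6207 0.311  0.04  ]
[0.5626 0.3102 0.04  ]
13 rows [[-0.36, 0.63, 0.97],[-0.89, -0.0, 0.01]] end [0.5002 0.1998 0.1689] minz 0.169 xy range [ 0.5   -0.138] [0.594 0.2  ]
5 rows [[0.68, 0.55, 0.92],[0.0, -0.0, 0.0]] end [0.5898 0.3113 0.1003] minz 0.1 xy range [0.518 0.222] [0.59  0.311]
```

>>> drive_tool --motion '[[[-0.36,0.63,0.97],[-0.89,0,0],1],[[-0.36,0.63,0.97],[-0.89,0,0],1],[[-0.36,0.63,0.97],[-0.89,0,0],1],[[-0.36,0.63,0.97],[-0.89,0,0],1],[[-0.36,0.63,0.97],[-0.89,0,0],1],[[-0.36,0.63,0.97],[-0.89,0,0],1],[[-0.36,0.63,0.97],[-0.89,0,0],1],[[-0.36,0.63,0.97],[-0.89,0,0],1],[[-0.36,0.63,0.97],[-0.89,0,0],1],[[-0.36,0.63,0.97],[-0.89,0,0],1],[[-0.36,0.63,0.97],[-0.89,0,0],1],[[-0.36,0.63,0.97],[-0.89,0,0],1]]'

```text
time: 83.15
tool_pos: [0.5073, 0.177, 0.18]
tool_rot: [0.734, -0.679, 0.013, -0.018]
contact_force: [1.5, 0.1, 0.3]
gripper_width: 0.0
```

>>> drive_tool --motion '[[[-0.36,0.63,0.97],[-0.89,0,0],1],[[0,0,0],[0,0,0],1]]'

```text
time: 83.35
tool_pos: [0.4969, 0.2054, 0.1633]
tool_rot: [0.708, -0.706, 0.014, -0.013]
contact_force: [-1.0, -0.4, -0.9]
gripper_width: -0.003
```

```bash
python3 -c "
from plan import *
print((Rt(-2.2,0).inv()*cur()[1]).as_rotvec(degrees=True).round(1))
chk()
f=grab('top');m=tiles(f,.065,(170,235,180,318))[1]
n,l=cv2.connectedComponents(m.astype(np.uint8))
for i in range(1,n):
  v,u=np.nonzero(l==i)
  if len(v)<60: continue
  P=np.array([world(f,a,b) for a,b in zip(u,v)]);c=P.mean(0);print(len(P),c.round(4),np.linalg.svd(P-c)[2][2].round(3))
cv2.imwrite('pics/t13.png',cv2.resize(f['img'][160:290,150:330],None,fx=4.4,fy=4.4,interpolation=2))
go(([.585,.311,.07],-2.2,0))"
```

```text
[ 0.2 -0.   0.1]
box   [604.  -53.9  53.4  53.3 179.7] [276. 204.]
box   [605.7  46.7  85.3  54.7  87.1] [248. 204.]
box   [608.6 155.9  82.6  53.6  89.7] [216. 204.]
323 [0.6081 0.1529 0.0782] [-0.996  0.019 -0.092]
313 [0.6057 0.0457 0.0649] [ 0.019 -0.011  1.   ]
217 [ 0.6027 -0.0536  0.0714] [-0.843  0.532 -0.071]
91 [ 0.6019 -0.0979  0.0646] [ 0.035 -0.054  0.998]
5 rows [[0.65, 0.76, 0.89],[-0.01, -0.01, 0.0]] end [0.585  0.3104 0.0704] minz 0.07 xy range [0.516 0.224] [0.585 0.31 ]
```

>>> drive_tool --motion '[[[0.65,0.76,0.89],[0,0,0],1],[[0.65,0.76,0.89],[0,0,0],1],[[0.65,0.76,0.89],[0,0,0],1],[[0.65,0.76,0.89],[0,0,0],1],[[0.65,0.76,0.89],[0,0,0],1],[[0,0,0],[0,0,0],1],[[0,0,0],[0,0,0],1]]'

```text
time: 84.15
tool_pos: [0.5869, 0.308, 0.0714]
tool_rot: [0.708, -0.706, 0.015, -0.017]
contact_force: [-0.9, 0.1, -0.2]
gripper_width: -0.002
```

```bash
python3 -c "
from plan import *
f=grab('top');m=tiles(f,.065,(170,235,180,318))[1]
n,l=cv2.connectedComponents(m.astype(np.uint8))
for i in range(1,n):
  v,u=np.nonzero(l==i)
  if len(v)<60: continue
  P=np.array([world(f,a,b) for a,b in zip(u,v)]);P=P[(P[:,2]>.03)&(P[:,2]<.1)];c=P.mean(0);print(len(P),c.round(4),np.linalg.svd(P-c)[2][2].round(3),P[:,:2].min(0).round(3),P[:,:2].max(0).round(3))"
```

```text
328 [0.6093 0.1549 0.0646] [ 0.018 -0.001  1.   ] [0.581 0.115] [0.636 0.198]
312 [0.6058 0.0457 0.0649] [0.01  0.003 1.   ] [0.577 0.004] [0.635 0.09 ]
215 [ 0.6033 -0.0535  0.0647] [ 0.007  0.004 -1.   ] [ 0.577 -0.081] [ 0.631 -0.027]
91 [ 0.6021 -0.0979  0.0648] [ 0.03  -0.085  0.996] [ 0.577 -0.109] [ 0.627 -0.087]
```

>>> drive_tool --motion '[[[0,0.5,0],[0,0,0],1],[[0,0.5,0],[0,0,0],1],[[0,0.12,0],[0,0,0],1],[[0,0,0],[0,0,0],1],[[0,0,0],[0,0,0],1]]'

```text
time: 84.7
tool_pos: [0.5865, 0.3097, 0.0439]
tool_rot: [0.708, -0.706, 0.014, -0.017]
contact_force: [-0.2, -0.6, -0.4]
gripper_width: -0.001
```

>>> drive_tool --motion '[[[0,0.08,0],[0,0,0],1],[[0,0,0],[0,0,0],1],[[0,0,0],[0,0,0],1]]'

```text
time: 85.0
tool_pos: [0.5867, 0.3098, 0.0421]
tool_rot: [0.708, -0.705, 0.014, -0.017]
contact_force: [-0.4, -0.5, -0.1]
gripper_width: -0.001
```

>>> drive_tool --motion '[[[0,0.08,0],[0,0,0],1],[[0,0,0],[0,0,0],1],[[0,0,0],[0,0,0],1]]'

```text
time: 85.3
tool_pos: [0.5867, 0.3098, 0.0399]
tool_rot: [0.708, -0.705, 0.014, -0.017]
contact_force: [-0.2, 0.2, 0.8]
gripper_width: -0.004
```

>>> drive_tool --motion '[[[0,0.05,0],[0,0,0],1],[[0,0,0],[0,0,0],1],[[0,0,0],[0,0,0],1]]'

```text
time: 85.6
tool_pos: [0.5873, 0.3098, 0.0398]
tool_rot: [0.708, -0.705, 0.014, -0.018]
contact_force: [-0.7, -0.1, 4.8]
gripper_width: 0.001
```

>>> drive_tool --motion '[[[0,0.04,0],[0,0,0],1],[[0,0,0],[0,0,0],1],[[0,0,0],[0,0,0],1]]'

```text
time: 85.9
tool_pos: [0.588, 0.3098, 0.0398]
tool_rot: [0.708, -0.705, 0.013, -0.018]
contact_force: [-2.0, -2.1, 7.9]
gripper_width: 0.001
```

>>> drive_tool --motion '[[[0,0.05,0],[0,0,0],1],[[0,0,0],[0,0,0],1],[[0.1,0,0],[0,0,0],1],[[0.15,0,0],[0,0,0],1],[[0.2,0,0],[0,0,0],1],[[0.2,0,0],[0,0,0],1],[[0,0,0],[0,0,0],1]]'

```text
time: 86.6
tool_pos: [0.6058, 0.3091, 0.0398]
tool_rot: [0.709, -0.705, 0.013, -0.019]
contact_force: [1.1, -2.9, 10.9]
gripper_width: 0.003
```

>>> drive_tool --motion '[[[0.2,0,0],[0,0,0],1],[[0.2,0,0],[0,0,0],1],[[0.2,0,0],[0,0,0],1],[[0.2,0,0],[0,0,0],1],[[0.2,0,0],[0,0,0],1],[[0,0,0],[0,0,0],1]]'

```text
time: 87.2
tool_pos: [0.6307, 0.308, 0.0398]
tool_rot: [0.709, -0.705, 0.013, -0.019]
contact_force: [0.9, -1.9, 8.9]
gripper_width: -0.002
```

```bash
python3 -c "
from plan import *
f=grab('top');cv2.imwrite('pics/t14.png',cv2.resize(f['img'][160:290,150:330],None,fx=4.4,fy=4.4,interpolation=2))
s=manip.state();print(s['tool_pos'],s['contact_force'])"
```

```text
[0.63065232 0.30802601 0.03980097] [ 1.25023099 -2.4928835   9.75472861]
```

>>> drive_tool --motion '[[[0.2,0.02,0],[0,0,0],1],[[0.2,0,0],[0,0,0],1],[[0.1,0,0],[0,0,0],1],[[0,0,0],[0,0,0],1]]'

```text
time: 87.65
tool_pos: [0.6408, 0.3084, 0.0397]
tool_rot: [0.709, -0.705, 0.015, -0.017]
contact_force: [-7.5, -1.1, 15.5]
gripper_width: 0.0
```

>>> drive_tool --motion '[[[0,-0.5,0],[0,0,0],1],[[0,-1,0],[0,0,0],1],[[0,-1,0],[0,0,0],1],[[0,-1,0],[0,0,0],1],[[-1,0,0],[0,0,0],1],[[-1,0,0],[0,0,0],1],[[-1,0,0],[0,0,0],1],[[-1,0,0],[0,0,0],1],[[-1,0,0],[0,0,0],1],[[-1,0,0],[0,0,0],1]]'

```text
time: 88.65
tool_pos: [0.489, 0.3136, 0.1228]
tool_rot: [0.708, -0.706, 0.015, -0.017]
contact_force: [0.6, 0.0, -0.1]
gripper_width: -0.004
```

```bash
python3 -c "
from plan import *
f=grab('top');cv2.imwrite('pics/t15.png',cv2.resize(f['img'][160:290,150:330],None,fx=4.4,fy=4.4,interpolation=2))
b=f['img'][185:228,168:184].astype(int).mean(2).mean(1)
for v,x in zip(range(185,228),b): print(v,round(x),round(world(f,176,v,.04)[0],3),end=' | ')"
```

```text
185 131 0.679 | 186 129 0.676 | 187 132 0.672 | 188 148 0.668 | 189 157 0.665 | 190 116 0.661 | 191 109 0.657 | 192 147 0.654 | 193 125 0.65 | 194 96 0.646 | 195 138 0.643 | 196 139 0.639 | 197 96 0.635 | 198 134 0.632 | 199 154 0.628 | 200 107 0.624 | 201 122 0.621 | 202 153 0.617 | 203 161 0.613 | 204 109 0.61 | 205 46 0.606 | 206 70 0.603 | 207 87 0.599 | 208 62 0.595 | 209 51 0.592 | 210 102 0.588 | 211 78 0.584 | 212 42 0.581 | 213 100 0.577 | 214 85 0.573 | 215 47 0.57 | 216 78 0.566 | 217 118 0.563 | 218 130 0.559 | 219 131 0.555 | 220 131 0.552 | 221 131 0.548 | 222 131 0.544 | 223 120 0.541 | 224 130 0.537 | 225 135 0.534 | 226 137 0.53 | 227 138 0.526 |
```

View pics/t15.png

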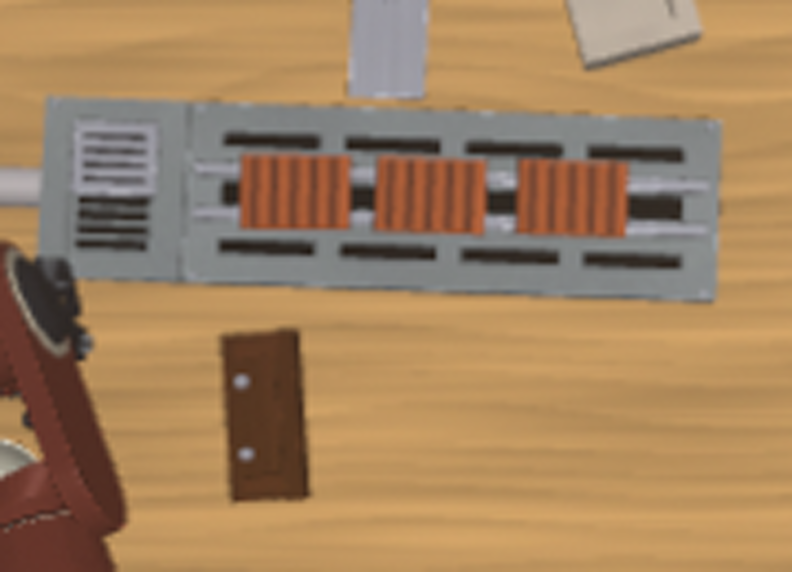

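The picture shows all three tiles grooves-up on the runners at crop (295,192), (430,195) and (572,196). The damper plate has moved up to the stop outline, at crop (115,157). I'll compare it with the first image to get the travel.

```bash
python3 -c "
from plan import *
f=grab('top');a=cv2.imread('pics/top0.png');t=cv2.cvtColor(a[200:219,164:187],cv2.COLOR_BGR2GRAY)
B=cv2.cvtColor(f['img'],cv2.COLOR_BGR2GRAY)
k=8;T=cv2.resize(t,None,fx=k,fy=k,interpolation=2);I=cv2.resize(B[175:225,158:195],None,fx=k,fy=k,interpolation=2)
r=cv2.matchTemplate(I,T,cv2.TM_CCOEFF_NORMED);_,s,_,p=cv2.minMaxLoc(r);du=158+p[0]/k-164;dv=175+p[1]/k-200
print(s,du,dv,(world(f,175+du,209+dv,.04)-world(f,175,209,.04)).round(4),manip.state()['contact_force'])
chk()"
```

```text
0.7511811852455139 0.875 -13.125 [ 0.0478 -0.0026  0.    ] [-0.15498073 -0.62078025 -0.14610796]
box   [602.  -98.2  49.8  21.3 179.7] [288. 205.]
box   [604.  -53.9  53.4  53.3 179.7] [276. 204.]
box   [605.7  46.6  85.5  54.7  87.1] [247. 204.]
box   [608.6 155.9  82.6  53.6  89.7] [214. 204.]
```

```bash
python3 -c "
from h import *
print(manip.job_done())"
```

```text
the job is handed in; nothing more can be done
None
```

I turned over all three tiles that were present, using the fence to lean each one while I changed grip. They now lie on the runners with the grooved backs up. I then dragged the damper open with about 10–15 N of downward pressure and handed the job in at about 89 s. No verdict was reported.

**Tiles:** my last depth checks put every tile face level, at about 65 mm above the bench. In the camera frame the centres are near (0.609, 0.155), (0.606, 0.046) and (0.603, −0.067), all close to the middle between the runners. The third centre is estimated from two image fragments, because the colour mask split that tile at a groove.

**Damper:** image matching gives about 48 mm of travel, give or take 1–2 mm, with a modest match score of 0.75. I judged it to be at its stop mainly because the resistance rose to 7.5 N at the end of the drag. The last picture also showed the plate at the far end of its outline.

**Problems on the way:**
- **Missed grasp:** my first grip on the second tile was too high and slipped off; I went lower and it held.
- **Knocked tile:** the first tile was knocked off the runners onto the casing edge, so I picked it up and put it back.
- **Slipped foot:** the third tile leaned further than planned at the fence, so I adjusted the second grip.

I never moved the robot against the mould, the bowl or the scraper. I did not measure whether they moved, but the mould and scraper look unmoved in the last picture. At hand-in the arm was clear of everything and read almost no contact force.

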